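# Make up two specimen collection kits

## Task

Make up the urine cytology kit in the tray with two pockets: stand the large specimen jar in the large pocket and the tall tube in the small one. Make up the bone marrow kit in the tray with three pockets: lay the slide mailer flat in the long pocket, stand the small specimen pot in the larger of the two square pockets and the amber vial in the smaller. Each thing sits down on the floor of its pocket; keep the containers upright all the while, set everything down gently without dropping it, and leave the tape roll, the dishes and the dropper bottle where they are.

Things in the scene. Friction and masses are not known exactly. Their poses are not given: they have to be found in the camera images.
- oblong_tray: Kit tray for urine cytology: grey moulded slab 168 x 94 mm, 13 mm high, fixed to the bench, with TWO square pockets 10 mm deep (pocket floor 3 mm above the bench). Origin: centre of the underside; x along its length, z up. Large pocket 78 x 78 mm centred at (-37, 0) mm, small pocket 54 x 54 mm centred at (+49, 0) mm in its frame.
- square_tray: Kit tray for bone marrow: grey moulded slab 146 mm (x) by 154 mm (y), 13 mm high, fixed to the bench, with THREE pockets 10 mm deep (pocket floor 3 mm above the bench). Origin: centre of the underside; z up. Long pocket 116 mm along x by 58 mm along y, centred at (0, +40) mm in its frame; beside it two square ones: the larger 66 x 66 mm centred at (-32, -36) mm and the smallest 50 x 50 mm centred at (+40, -36) mm.
- jar_mid (a point): Large specimen jar standing upright: white body 52 mm wide at the foot, 57 mm below the lid, ribbed round blue screw lid 63 mm across and 16 mm high; 72 mm high in all, 40 to 70 g. Point: on its axis half-way up, z along the axis. Take it by the lid.
- tube_mid (a point): Tall skirted (self-standing) tube standing upright: white body 29 mm across, clear skirt 30 mm across at the foot, ribbed round blue cap 35 mm across and 18 mm high; 116 mm high in all, 30 to 55 g. Point: on its axis half-way up (58 mm), z along the axis. Take it high, by the cap.
- mailer_mid (a point): Slide mailer lying flat: white oblong plastic box 92 mm long (x) by 36 mm wide (y) by 28 mm high, seam round it and fine grooves along the top, 45 to 80 g. Point: its centre, 14 mm up; x along its length, z up. Take it across the width by its upper half, so that the fingers stay above the tray.
- pot_mid (a point): Small specimen pot standing upright: same make as the jar but smaller, white body 42 to 44 mm wide, ribbed round blue lid 49 mm across and 13 mm high; 52 mm high in all, 35 to 70 g. Point: on its axis half-way up, z along the axis. Take it by the lid.
- vial_mid (a point): Amber glass vial standing upright, with paper label and narrow neck closed by a silver crimp cap 20 mm across; body 30 mm across up to 46 mm height, 66 mm high in all, 45 to 80 g. Point: on its axis half-way up, z along the axis. Take it by the upper part of the body (about 38 mm up).
- tape_mid (a point): Bystander: roll of paper tape lying flat, 62 mm across, 19 mm high. Point: on its axis half-way up.
- dishes_mid (a point): Bystander: two stacked round dishes with covers (one piece), pale and translucent, 60 mm across, 31 mm high. Point: on the axis half-way up.
- dropper_mid (a point): Bystander: white dropper bottle 31 mm across with a black pointed cap, standing, 83 mm high. Point: on the axis half-way up.
Mind the look-alikes: they are no part of the job. Leave any black or green look-alike of the part that bears jar_mid alone.

How it is judged:
At the end, for the whole second after the job is handed in: Each of the five things in its own pocket as the goal says: within 15 mm of the pocket's centre along each tray axis, down on its floor (within 4 mm), leaning under 7 degrees, released, at rest; tape roll, dishes and dropper bottle within 15 mm of their starts (x of jar_mid in the frame of oblong_tray between -0.052 and -0.022 m and y of jar_mid in the frame of oblong_tray between -0.015 and 0.015 m and z of jar_mid in the frame of oblong_tray between 0.035 and 0.043 m and angle between each of jar_mid, tube_mid, mailer_mid, pot_mid, vial_mid's own z axis and vertical below 0.12 rad and linear speed of each of jar, tube, mailer, pot, vial below 0.02 m/s and contact force between the fingers and jar below 0.05 N and x of tube_mid in the frame of oblong_tray between 0.034 and 0.064 m and y of tube_mid in the frame of oblong_tray between -0.015 and 0.015 m and z of tube_mid in the frame of oblong_tray between 0.057 and 0.065 m and contact force between the fingers and tube below 0.05 N and x of mailer_mid in the frame of square_tray between -0.015 and 0.015 m and y of mailer_mid in the frame of square_tray between 0.025 and 0.055 m and z of mailer_mid in the frame of square_tray between 0.013 and 0.021 m and contact force between the fingers and mailer below 0.05 N and x of pot_mid in the frame of square_tray between -0.047 and -0.017 m and y of pot_mid in the frame of square_tray between -0.051 and -0.021 m and z of pot_mid in the frame of square_tray between 0.025 and 0.033 m and contact force between the fingers and pot below 0.05 N and x of vial_mid in the frame of square_tray between 0.025 and 0.055 m and y of vial_mid in the frame of square_tray between -0.051 and -0.021 m and z of vial_mid in the frame of square_tray between 0.032 and 0.04 m and contact force between the fingers and vial below 0.05 N and distance of each of tape_mid, dishes_mid, dropper_mid from where it was at the start of the episode below 0.015 m); the robot touches nothing.
It fails at once if a container (jar, pot, tube or vial) leans more than about 35 degrees (angle between any of jar_mid, pot_mid, tube_mid, vial_mid's own z axis and vertical above 0.6 rad).
It fails at once if one of the five things is dropped (falls freely more than about 25 mm) ((linear speed of jar above 0.7 m/s and contact force between the fingers and jar below 0.05 N) or (linear speed of pot above 0.7 m/s and contact force between the fingers and pot below 0.05 N) or (linear speed of tube above 0.7 m/s and contact force between the fingers and tube below 0.05 N) or (linear speed of vial above 0.7 m/s and contact force between the fingers and vial below 0.05 N) or (linear speed of mailer above 0.7 m/s and contact force between the fingers and mailer below 0.05 N)).
It fails at once if the tape roll, the dishes or the dropper bottle moved more than 15 mm (distance of any of tape_mid, dishes_mid, dropper_mid from where it was at the start of the episode above 0.015 m).
It also fails if it takes over 112 s, if anything falls off the work surface, if the arm or the gripper's body presses on something with over 40 N, if the wrist force passes 120 N, or if a joint passes its speed limit or range.

## Robot

A 6-joint arm with a two-finger parallel gripper is mounted at the origin on the work surface. World frame = base frame: x ahead of the robot, y to its left, z up, the work surface at z = 0. Lengths are in m, angles in rad, forces in N, time in s.
With the tool pointing down it reaches from about 0.325 to 0.85 m from the base axis. Payload 4.4 kg.
Tool frame: the origin (TCP) lies on the mounting face of the last link; the fingertips stand 199 mm ahead of it and the grasp point (between the pads) lies 180 mm ahead of it; z points along the fingers, y is the direction in which the jaws open and shut (so a half turn about z gives the same grasp; the last joint's range is limited). The gripper opens to 94 mm and grips with 3 to 60 N. Pads are 16 mm wide; open, the fingers measure 119 mm over their backs; the gripper's body (75 mm by 177 mm) begins 78 mm behind the grasp point.
Start: joints at [-1.284, 0.207, 1.542, -0, 1.393, -0.15], TCP at [0.244, -0.521, 0.405] pointing down, gripper open.
Joint ranges: [-2.73, 2.73], [-0.86, 2.22], [0.23, 2.46], [-1.11, 4.25], [0.08, 2.63], [-2.82, 2.82]. Speed limits (rad/s): [2.79, 2.79, 3.14, 3.14, 3.14, 3.14].

## Interface

Orientations are given as a unit quaternion [x, y, z, w].
In Python, from bench import * gives the robot as it stands. The module is installed in compiled form; this text tells all that it offers.
- The arm moves only by the tool arm_command, never from a script. Its argument "moves" is text: rows parted by semicolons, each of 4 numbers parted by spaces: the shift along the world's x, y, z scaled (see below), then the turn about the world's z scaled (see below). A call has exactly 8 rows; each row shifts and turns the pose as measured when the row begins; what a row does not reach is not made up. The controller multiplies each number of a shift by 250 mm and each number of a turn by pi rad. A row lasts 1/8 s, in which the tool goes at most 62.5 mm and 10.7 degrees, less where a joint would pass 70% of its speed; a pose out of reach is approached as far as the arm can. A call with a number of a shift or a turn outside -1 to 1 is refused whole. A call with a gripper value outside its range is refused whole. "hand" is the opening, from 0 (shut) to 1 (fully open), set as the call begins (left out, the last holds). The fingers move at their own pace and stop on an object; "force" is the grip in N (left out, the last holds). Time passes only in rows, so rows that do not move let the fingers close, or fill a call up. It gives the time, the measured TCP pose, the force and the opening at its end, in the units of the state.
- sense(): the state, without advancing time (a new reading comes with each control period).
- snapshot(name): name is "scene" or "top" or "wrist"; returns (picture, depth): 400x640x3 uint8, red, green, blue; 400x640 float32, m along the optical axis (not along the pixel's ray), 0 where there is no reading.
- get_calibration(name): a dict with "K" (3x3 intrinsics, pixels), "rvec" (rotation vector, rad) and "tvec" (3), from world to camera coordinates, as OpenCV has them; the wrist camera has in their place "mount" (4x4, takes a point from camera to tool coordinates, whose origin is the TCP and whose axes are the flange's). Camera axes: x right, y down, z forward; pixel columns grow to the right and rows downward; lengths in m; the calibration is good to about 2 mm. A picture is of the moment at which its call begins: read the wrist's pose just before it. get_calibration takes no time and is no camera call.
- hand_in(): hands the job in, once; it reports no verdict.
The state is a dict: "time_s": time; "joints": joint angles; "qvel": joint speeds; "tau": joint torques, N m; "eef_pos": TCP position; "orientation": TCP orientation; "ft_force": force on the tool from outside, world axes, zero at the start; "moment": the same for the moment, N m; "width": finger opening in m.
Only numpy, scipy, OpenCV 4.12 (cv2) and the standard library are available. Lean on these libraries where they do the work, as an engineer would, in place of code of your own. Each camera call takes 0.05 s, during which the arm holds its last target.

## Working session

There is one attempt and no reset: what is moved stays moved. The work goes in short steps, Python scripts to look and compute and a tool call to move; the robot and the scene stay as the last step left them, time stands still between calls to the robot, and variables do not carry over. Pictures are saved under pics/ and viewed, and the job is handed in when it is done.

Besides the shell and the picture viewer there is one more tool, called after "Request:" as name(argument=value, ...) on one line, values as JSON. arm_command: Moves the arm, as the interface text tells. Shifts and turns lie within -1 to 1; 1 stands for 250 mm of shift or pi rad of turn. Its arguments: {"type":"object","properties":{"moves":{"type":"string"},"hand":{"type":"number"},"force":{"type":"number"}},"required":["moves"]}

```bash
mkdir -p pics
python3 - <<'E'
from bench import *
import cv2,numpy as np
s=sense();print({k:np.round(v,3).tolist() for k,v in s.items()})
for n in("scene","top","wrist"):
    p,d=snapshot(n);cv2.imwrite(f"pics/{n}0.png",p[:,:,::-1]);np.savez(f"pics/{n}0.npz",p=p,d=d)
    c=get_calibration(n);print(n,{k:np.round(v,4).tolist() for k,v in c.items()},(d>0).mean())
E
```

```text
{'time_s': 0.0, 'joints': [-1.283, 0.207, 1.543, -0.0, 1.394, -0.151], 'qvel': [0.002, 0.0, -0.001, 0.001, -0.001, -0.0], 'tau': [-0.0, -37.088, -28.142, 0.07, 0.036, -0.0], 'eef_pos': [0.244, -0.52, 0.404], 'orientation': [0.976, 0.217, -0.0, -0.001], 'ft_force': [-0.254, -0.27, -0.402], 'moment': [-0.014, 0.033, -0.031], 'width': 0.094}
scene {'K': [[480.4247, 0.0, 324.2042], [0.0, 480.4247, 193.6225], [0.0, 0.0, 1.0]], 'rvec': [0.9849, 2.3228, -1.1871], 'tvec': [0.3563, -0.1677, 1.3664]} 0.99610546875
top {'K': [[445.9358, 0.0, 330.4437], [0.0, 445.9358, 188.3844], [0.0, 0.0, 1.0]], 'rvec': [2.167, -2.1934, 0.1467], 'tvec': [-0.0111, 0.5106, 0.9919]} 0.996140625
wrist {'K': [[315.9584, 0.0, 315.1648], [0.0, 315.9584, 198.9035], [0.0, 0.0, 1.0]], 'mount': [[0.0014, -0.9684, -0.2494, 0.0709], [1.0, 0.0012, 0.0009, 0.0], [-0.0005, -0.2494, 0.9684, 0.0212], [0.0, 0.0, 0.0, 1.0]]} 0.99616796875
```

View pics/top0.png

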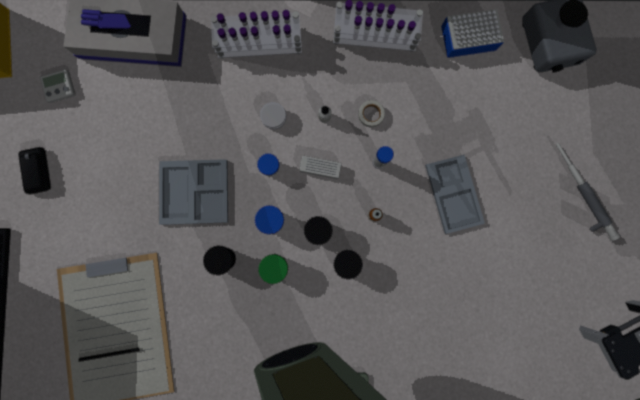

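View pics/scene0.png

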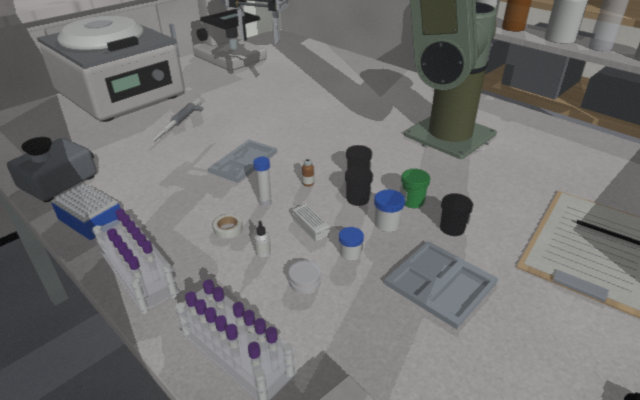

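View pics/wrist0.png

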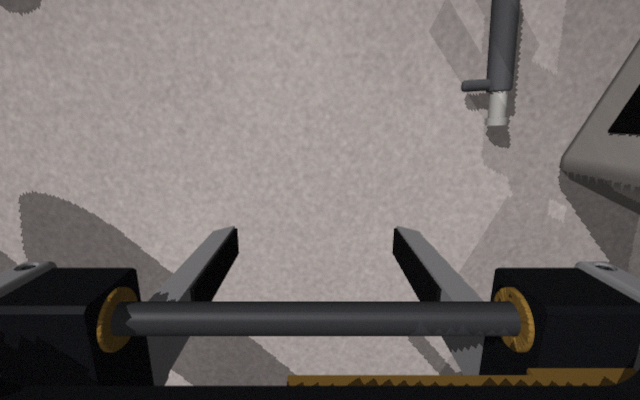

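The top picture shows these things:
- **Jar candidates:** blue lid (269,220); green lid (273,268); black lids (219,260), (318,230), (348,264). Only the blue one at (269,220) fits the description.
- **Other parts:** pot, a smaller blue lid, (268,164); tube cap (385,155); vial (376,214); mailer (321,166).
- **Bystanders:** dishes (271,115), dropper (325,111), tape (371,112).
- **Trays:** square (194,192), with three pockets; oblong (456,194).

Next I'll measure positions and enlarge a crop.

```bash
cat > h.py <<'E'
import numpy as np,cv2
from bench import get_calibration
def cam(n):
    c=get_calibration(n);R=cv2.Rodrigues(np.array(c["rvec"],float))[0];return np.array(c["K"]),R,np.array(c["tvec"],float).ravel()
def ray(n,uv,z,C=None):
    K,R,t=C or cam(n)
    uv=np.atleast_2d(uv).astype(float)
    d=(np.linalg.inv(K)@np.c_[uv,np.ones(len(uv))].T).T@R
    o=-R.T@t
    return o+d*((z-o[2])/d[:,2])[:,None]
def cloud(n,d,C=None):
    K,R,t=C or cam(n)
    v,u=np.mgrid[:d.shape[0],:d.shape[1]]
    P=np.stack([(u-K[0,2])/K[0,0]*d,(v-K[1,2])/K[1,1]*d,d],-1)
    return (P-t)@R
def blobs(m,amin=30):
    n,l,s,c=cv2.connectedComponentsWithStats(m.astype(np.uint8))
    return [(l==i,s[i],c[i]) for i in range(1,n) if s[i][4]>=amin]
E
python3 - <<'E'
from h import *
z=np.load("pics/top0.npz");p,d=z["p"],z["d"]
hsv=cv2.cvtColor(p,cv2.COLOR_RGB2HSV)
X=cloud("top",d)
print("origin cam",-cam("top")[1].T@cam("top")[2])
print("table z", [np.round(X[y,x],4).tolist() for y,x in((300,220),(140,340),(200,350),(250,420),(180,130))])
m=(hsv[...,0]>95)&(hsv[...,0]<130)&(hsv[...,1]>120)
for M,s,c in blobs(m):
    print("blue",c.round(1),s[2:], X[M].mean(0).round(4),np.median(X[M][:,2]).round(4))
for nm,(u,v),zz in [("jar",(269,220),.072),("pot",(268,164),.052),("tube",(385,155),.116),("vial",(376,214),.066),("mailer",(321,166),.028)]:
    print(nm,ray("top",(u,v),zz).round(4),X[v,u].round(4))
cr=p[80:300,140:500];cv2.imwrite("pics/crop1.png",cv2.resize(cr,None,fx=2.2,fy=2.2,interpolation=cv2.INTER_CUBIC)[:,:,::-1])
hm=np.clip(X[80:300,140:500,2]/.12,0,1)*255
cv2.imwrite("pics/h1.png",cv2.applyColorMap(cv2.resize(hm.astype(np.uint8),None,fx=2.2,fy=2.2,interpolation=cv2.INTER_NEAREST),cv2.COLORMAP_JET))
E
```

```text
origin cam [0.4028236  0.01228615 1.04036523]
table z [[0.2608, 0.2367, -0.0022], [0.6287, -0.0424, -0.0002], [0.4853, -0.0634, 0.002], [0.3671, -0.2241, 0.0016], [0.5375, 0.4463, 0.0026]]
blue [105.3  20.1] [ 50  21 742] [0.8821 0.4756 0.089 ] 0.0862
blue [145.9  53.4] [108  51 357] [0.8337 0.4105 0.0231] 0.0229
blue [463.2  44.6] [ 60  39 549] [ 0.8493 -0.3367  0.034 ] 0.0314
blue [384.5 154.3] [ 16  16 211] [ 0.5722 -0.1299  0.1152] 0.1158
blue [267.9 164. ] [ 21  21 356] [0.5641 0.1224 0.0516] 0.0516
blue [268.9 219.5] [ 29  28 639] [0.4395 0.1175 0.0747] 0.0716
jar [[0.4384 0.1177 0.072 ]] [0.4385 0.1179 0.07  ]
pot [[0.5641 0.1222 0.052 ]] [0.5641 0.1223 0.0519]
tube [[ 0.5706 -0.1308  0.116 ]] [ 0.5707 -0.1308  0.1157]
vial [[ 0.4488 -0.1152  0.066 ]] [ 0.4488 -0.115   0.0675]
mailer [[0.5622 0.0037 0.028 ]] [0.5621 0.0037 0.0287]
```

View pics/crop1.png

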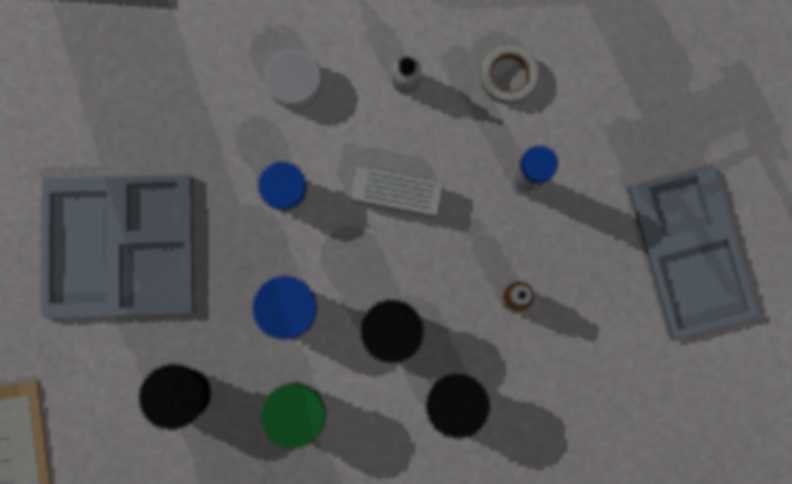

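View pics/h1.png

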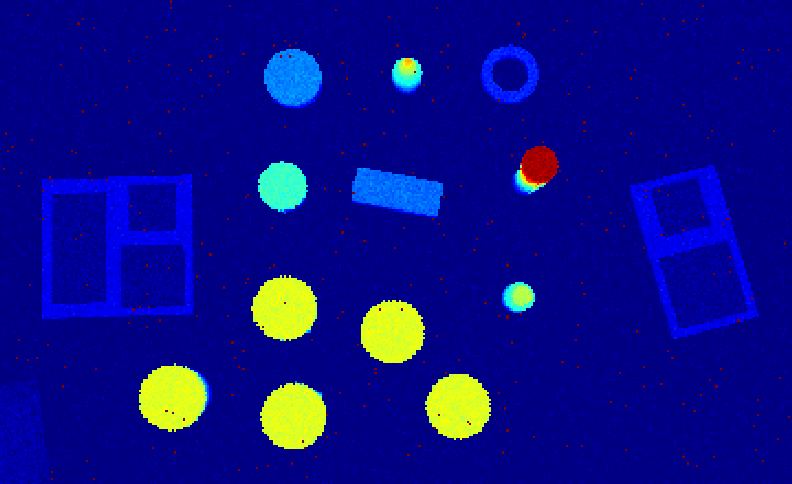

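The crop and height map agree. The jar is the blue lid at crop (285,308), 72 mm high; the black and green lids of equal height are look-alikes. The pot is at crop (282,186), about 52 mm high, and the tube cap at (539,164) stands 116 mm high. Next come precise centres and the tray poses.

Run:
```python
from h import *
z=np.load("pics/top0.npz");p,d=z["p"],z["d"]
X=cloud("top",cv2.medianBlur(d,3)); Z=X[...,2]
def reg(u0,u1,v0,v1,z0,z1):
    m=np.zeros(Z.shape,bool);m[v0:v1,u0:u1]=1;m&=(Z>z0)&(Z<z1)
    return max(blobs(m),key=lambda b:b[1][4])[0]
def circ(nm,box,top):
    M=reg(*box,top-.006,top+.006)
    c=cv2.findContours(M.astype(np.uint8),0,1)[0][0].reshape(-1,2)
    m=cv2.moments(M.astype(np.uint8),True);uc=(m['m10']/m['m00'],m['m01']/m['m00'])
    P=ray("top",uc,top)[0]
    A=M.sum(); dep=cam("top")[2]; r=np.sqrt(A/np.pi)*np.median(d[M])/445.9
    print(nm,P.round(4),"diam",round(2*r,4),"medz",np.median(Z[M]).round(4))
circ("jar",(250,290,200,240),.072);circ("pot",(255,285,150,180),.052);circ("tube",(372,400,140,170),.116)
circ("vialcap",(365,390,203,225),.066);circ("dishes",(255,292,100,132),.031);circ("tape",(355,390,98,130),.019)
for nm,b in [("blk1",(200,240,240,280)),("grn",(255,295,250,290)),("blk2",(300,340,212,250)),("blk3",(330,370,245,285))]: circ(nm,b,.072)
M=reg(315,335,98,125,.02,.1);print("dropper",X[M].mean(0),X[M][:,2].max())
# vial shoulder
M=reg(365,390,203,228,.03,.08); print("vial all",X[M][:,:2].min(0),X[M][:,:2].max(0))
def rect(nm,box,z0,z1,zp):
    M=reg(*box,z0,z1)
    c=max(cv2.findContours(M.astype(np.uint8),0,1)[0],key=len).reshape(-1,2)
    P=ray("top",c,zp)[:,:2]
    (x,y),(w,h),a=cv2.minAreaRect((P*1000).astype(np.float32))
    print(nm,x,y,w,h,a, cv2.boxPoints(((x,y),(w,h),a)).round(1).tolist())
rect("mailer",(300,345,150,182),.02,.036,.028)
rect("sq",(155,232,155,230),.008,.018,.013)
rect("ob",(425,488,150,238),.008,.018,.013)
# pocket holes
for nm,box in (("sq",(155,232,155,230)),("ob",(425,488,150,238))):
    M=reg(*box,.008,.018).astype(np.uint8)
    cs,h=cv2.findContours(M,cv2.RETR_CCOMP,1)
    for c,hh in zip(cs,h[0]):
        if hh[3]>=0 and cv2.contourArea(c)>60:
            P=ray("top",c.reshape(-1,2),.013)[:,:2];print(nm,"hole",cv2.minAreaRect((P*1000).astype(np.float32)))
```

```text
jar [0.4395 0.1184 0.072 ] diam 0.0626 medz 0.0717
pot [0.5645 0.1228 0.052 ] diam 0.0486 medz 0.0514
tube [ 0.5732 -0.1307  0.116 ] diam 0.0345 medz 0.1157
vialcap [ 0.4493 -0.117   0.066 ] diam 0.0196 medz 0.0655
dishes [0.6832 0.1145 0.031 ] diam 0.0599 medz 0.0306
tape [ 0.6888 -0.1158  0.019 ] diam 0.048 medz 0.0184
blk1 [0.3542 0.2273 0.072 ] diam 0.0636 medz 0.0715
grn [0.3342 0.1095 0.072 ] diam 0.0631 medz 0.0713
blk2 [0.4152 0.0126 0.072 ] diam 0.0626 medz 0.0716
blk3 [ 0.3417 -0.0509  0.072 ] diam 0.0627 medz 0.0716
dropper [ 0.67984214 -0.00486797  0.05130084] 0.08141508039409107
vial all [ 0.43622569 -0.1316402 ] [ 0.46317662 -0.1026139 ]
mailer 561.353271484375 6.394382476806641 93.15771484375 36.53256607055664 78.45491790771484 [[534.0999755859375, -35.599998474121094], [569.9000244140625, -42.900001525878906], [588.5999755859375, 48.400001525878906], [552.7999877929688, 55.70000076293945]]
sq 508.6372985839844 298.1183166503906 146.0670623779297 154.96475219726562 1.326206922531128 [[433.79998779296875, 373.8999938964844], [437.3999938964844, 219.0], [583.4000244140625, 222.3000030517578], [579.9000244140625, 377.29998779296875]]
ob 496.98028564453125 -307.4505310058594 167.8330078125 95.97687530517578 13.899053573608398 [[404.0, -281.0], [427.0, -374.20001220703125], [590.0, -333.8999938964844], [566.9000244140625, -240.6999969482422]]
sq hole ((477.0494384765625, 261.24456787109375), (69.59410858154297, 68.43963623046875), 0.6621407270431519)
sq hole ((507.42041015625, 339.1507263183594), (119.79808044433594, 59.33201217651367), 1.1446125507354736)
sq hole ((549.2305908203125, 263.4414367675781), (53.92517852783203, 52.803592681884766), 0.715879499912262)
ob hole ((461.24554443359375, -316.24957275390625), (81.90289306640625, 81.84795379638672), 14.214225769042969)
ob hole ((544.2879028320312, -295.7771301269531), (58.578060150146484, 57.886627197265625), 14.972722053527832)
```

Sizes, heights and pocket layout all match the description. A fixed tool yaw suits every round item, because the jaws then lie at about 115° and clear the neighbours. I'll start with the tube.

Request:
arm_command(moves="0.16 0.19 0 0;0.16 0.19 0 0;0.16 0.19 0 0;0.16 0.19 0 0;0.16 0.19 0 0;0.16 0.19 0 0;0.16 0.19 0 0;0 0 0 0", hand=0.75, force=15)

```text
time_s: 1.15
eef_pos: [0.5247, -0.1816, 0.4013]
orientation: [0.977, 0.215, -0.0, -0.002]
ft_force: [-0.7, -0.9, -0.7]
width: 0.0709
```

Request:
arm_command(moves="0.1 0.1 0 0;0.09 0.1 0 0;0 0 -0.08 0;0 0 0 0;0 0 0 0;0 0 0 0;0 0 0 0;0 0 0 0")

```text
time_s: 2.15
eef_pos: [0.5715, -0.1348, 0.3819]
orientation: [0.977, 0.213, -0.001, -0.0]
ft_force: [0.4, 0.4, 0.6]
width: 0.0704
```

```bash
cat > w.py <<'E'
from h import *
from bench import *
from scipy.spatial.transform import Rotation as Ro
def wrist(name):
    s=sense();p,d=snapshot("wrist");c=get_calibration("wrist")
    M=np.array(c["mount"]);Rt=Ro.from_quat(s["orientation"]).as_matrix()
    Rw=Rt@M[:3,:3];tw=Rt@M[:3,3]+np.array(s["eef_pos"])
    cv2.imwrite(f"pics/{name}.png",p[:,:,::-1])
    C=(np.array(c["K"]),Rw.T,-Rw.T@tw)
    return s,p,d,C
E
python3 - <<'E'
from w import *
s,p,d,C=wrist("w1")
hsv=cv2.cvtColor(p,cv2.COLOR_RGB2HSV)
m=(hsv[...,0]>95)&(hsv[...,0]<130)&(hsv[...,1]>120)
X=cloud(0,d,C)
for M,st,c in blobs(m,100):
    print(c.round(1),st, np.median(X[M],0).round(4), ray(0,c,.116,C).round(4))
print(np.round(s["eef_pos"],4),s["joints"])
E
```

```text
[607.9  20.9] [ 573    0   67   48 2015] [ 0.8329 -0.3186  0.0232] [[ 0.7799 -0.2638  0.116 ]]
[63.3 85.2] [  34   58   61   55 2596] [0.5644 0.1191 0.0503] [[0.5795 0.0717 0.116 ]]
[ 28.  208.6] [   0  177   63   64 3358] [0.4445 0.1102 0.0704] [[0.4743 0.0755 0.116 ]]
[311.9 202.6] [ 291  180   43   46 1497] [ 0.574  -0.1307  0.1146] [[ 0.5743 -0.1305  0.116 ]]
[ 0.5715 -0.1348  0.3819] [-3.78792778e-01  2.51621225e-01  1.53491643e+00 -5.04482170e-04
  1.35714212e+00  7.63612444e-01]
```

View pics/w1.png

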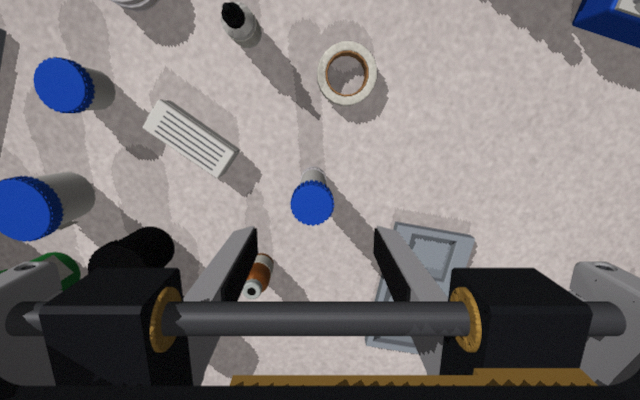

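The wrist view shows the blue tube cap at (312,203) between the fingers. It gives (0.574, −0.131), within 1 mm of the top camera.

Request:
arm_command(moves="0.01 0.016 0 0;0 0 -0.1 0;0 0 -0.1 0;0 0 -0.1 0;0 0 -0.08 0;0 0 0 0;0 0 0 0;0 0 0 0")

```text
time_s: 3.2
eef_pos: [0.5761, -0.129, 0.2878]
orientation: [0.977, 0.213, 0.002, 0.001]
ft_force: [0.1, 0.4, -0.4]
width: 0.0706
```

Request:
arm_command(moves="0 0 0 0;0 0 0 0;0 0 0 0;0 0 0 0;0 0 0 0;0 0 0.02 0;0 0 0 0;0 0 0 0", hand=0)

```text
time_s: 4.2
eef_pos: [0.5767, -0.1293, 0.2952]
orientation: [0.977, 0.213, 0.003, 0.002]
ft_force: [-0.2, -0.5, -0.4]
width: 0.0336
```

Request:
arm_command(moves="0 0 0.1 0;0 0 0.12 0;-0.04 -0.2 0 0;-0.04 -0.2 0 0;-0.04 -0.2 0 0;-0.01 -0.06 0 0;0 0 0 0;0 0 0 0")

```text
time_s: 5.2
eef_pos: [0.5431, -0.296, 0.3511]
orientation: [0.977, 0.215, 0.003, 0.001]
ft_force: [0.2, 0.5, -0.6]
width: 0.0333
```

```bash
cat > chk.py <<'E'
# usage: chk.py name  -> top+wrist pictures, blue caps and heights
import sys
from w import *
p,d=snapshot("top");C=cam("top");cv2.imwrite(f"pics/{sys.argv[1]}_top.png",cv2.resize(p[60:300,140:520],None,fx=2.1,fy=2.1,interpolation=cv2.INTER_CUBIC)[:,:,::-1])
hsv=cv2.cvtColor(p,cv2.COLOR_RGB2HSV);X=cloud("top",d,C)
m=(hsv[...,0]>95)&(hsv[...,0]<130)&(hsv[...,1]>120);m[:80]=0
for M,st,c in blobs(m,40): 
    z=np.median(X[M][:,2]);print("top",c.round(1),st[4],z.round(4),ray("top",c,z,C).round(4))
s=sense();print(np.round(s["eef_pos"],4),np.round(s["ft_force"],2),s["width"],s["time_s"],np.round(s["joints"],2))
E
python3 chk.py a1
```

```text
top [267.9 164. ] 356 0.0514 [[0.5641 0.1225 0.0514]]
top [268.9 219.5] 640 0.0718 [[0.4396 0.1179 0.0718]]
[ 0.5432 -0.2957  0.3511] [ 0.99  0.5  -0.55] 0.0334848727324945 5.25 [-0.64  0.34  1.49  0.    1.31  0.5 ]
```

View pics/a1_top.png

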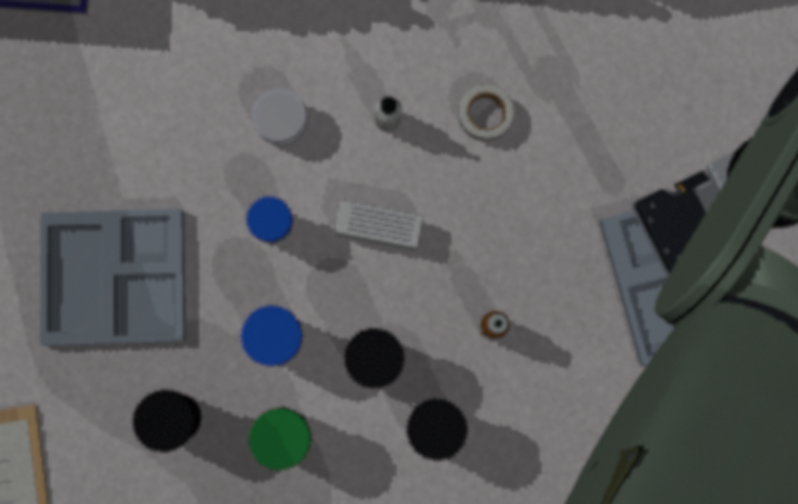

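The tube is held over the small pocket (TCP at 0.543, −0.296) and nothing else has moved. I'll lower it.

Request:
arm_command(moves="0.005 0 -0.08 0;0 0 -0.08 0;0 0 -0.04 0;0 0 -0.016 0;0 0 0 0;0 0 -0.008 0;0 0 0 0;0 0 0 0")

```text
time_s: 6.25
eef_pos: [0.5466, -0.291, 0.2938]
orientation: [0.976, 0.219, 0.004, 0.001]
ft_force: [-0.2, -1.5, -0.1]
width: 0.0336
```

Request:
arm_command(moves="-0.008 -0.016 0 0;0 0 0 0;0 0 0 0;0 0 -0.006 0;0 0 0 0;0 0 0 0;0 0 0 0;0 0 0 0")

```text
time_s: 7.25
eef_pos: [0.5446, -0.2955, 0.293]
orientation: [0.976, 0.219, 0.005, 0.001]
ft_force: [-0.3, 0.0, 0.6]
width: 0.0336
```

Run:
```python
from w import *
s,p,d,C=wrist("w2");print(np.round(s["eef_pos"],4),np.round(s["ft_force"],2),np.round(s["moment"],3))
p,d=snapshot("scene");cv2.imwrite("pics/s2.png",cv2.resize(p[100:260,150:400],None,fx=3,fy=3,interpolation=cv2.INTER_CUBIC)[:,:,::-1])
```

```text
[ 0.5446 -0.2955  0.293 ] [-0.33  0.    0.65] [-0.01   0.065 -0.002]
```

View pics/w2.png

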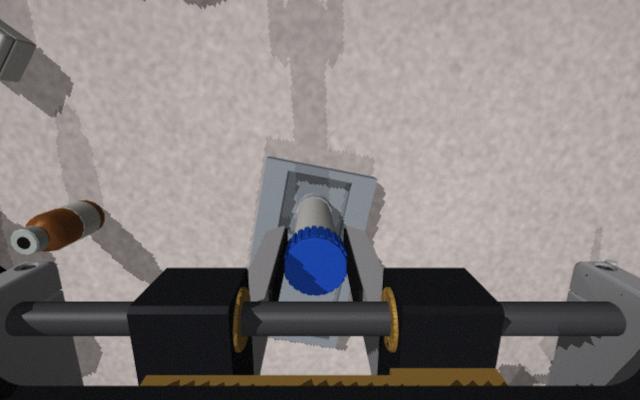

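View pics/s2.png

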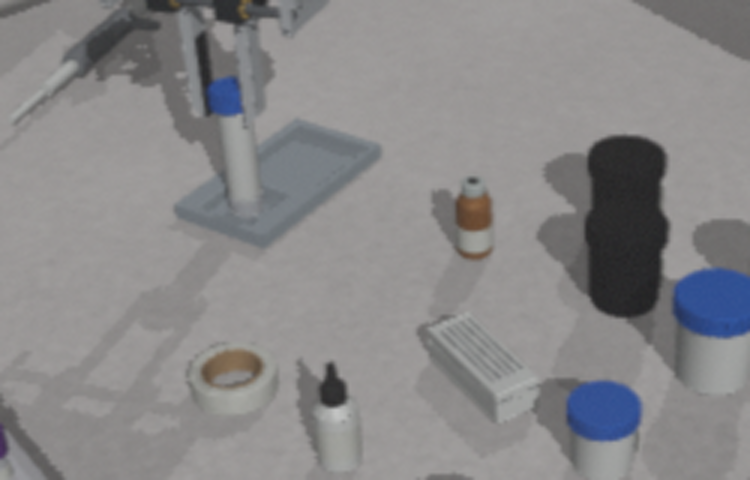

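Both views show the tube inside the small pocket (wrist: cap at (316,260)), just above the floor. I'll go down the last 2 mm and release.

Request:
arm_command(moves="0 0 -0.008 0;0 0 0 0;0 0 -0.004 0;0 0 0 0;0 0 0 0;0 0 0 0;0 0 0 0;0 0 0 0")

```text
time_s: 8.35
eef_pos: [0.5454, -0.2956, 0.2929]
orientation: [0.976, 0.219, 0.006, 0.002]
ft_force: [-0.6, 0.1, 2.8]
width: 0.0333
```

An upward force of 2.8 N means it is on the floor. Releasing.

Request:
arm_command(moves="0 0 0 0;0 0 0 0;0 0 0 0;0 0 0.04 0;0 0 0.1 0;0 0 0.2 0;0 0 0.2 0;0 0 0 0", hand=0.6)

```text
time_s: 9.35
eef_pos: [0.5441, -0.295, 0.432]
orientation: [0.976, 0.218, 0.005, 0.001]
ft_force: [0.1, 0.6, 0.4]
width: 0.0561
```

Request:
arm_command(moves="-0.095 0.178 0 0;-0.095 0.178 0 0;-0.095 0.178 0 0;-0.095 0.178 0 0;0 0 -0.2 0;0 0 -0.2 0;0 0 0 0;0 0 0 0", hand=0.75)

```text
time_s: 10.35
eef_pos: [0.4441, -0.1114, 0.3289]
orientation: [0.976, 0.218, 0.006, 0.001]
ft_force: [1.3, -0.1, 0.0]
width: 0.0709
```

```bash
python3 chk.py a3
python3 - <<'E'
from w import *
s,p,d,C=wrist("w3");print(np.round(s["eef_pos"],4))
X=cloud(0,d,C)
m=(X[...,2]>.055)&(X[...,2]<.075)&(abs(X[...,0]-.449)<.03)&(abs(X[...,1]+.117)<.03)
for M,st,c in blobs(m,30): print(c,st,X[M].mean(0).round(4))
E
```

```text
top [267.9 164. ] 356 0.0518 [[0.5641 0.1224 0.0518]]
top [463.  167.3] 238 0.1184 [[ 0.5425 -0.2948  0.1184]]
top [268.9 219.5] 640 0.0718 [[0.4396 0.1179 0.0718]]
[ 0.4439 -0.1114  0.3288] [-0.32  0.91  1.17] 0.0707077061534147 10.4 [-0.44  0.03  1.9   0.01  1.2   0.69]
[ 0.4439 -0.1114  0.3288]
[322.44265594 209.14084507] [311 197  24  26 497] [ 0.4491 -0.117   0.0642]
```

View pics/w3.png

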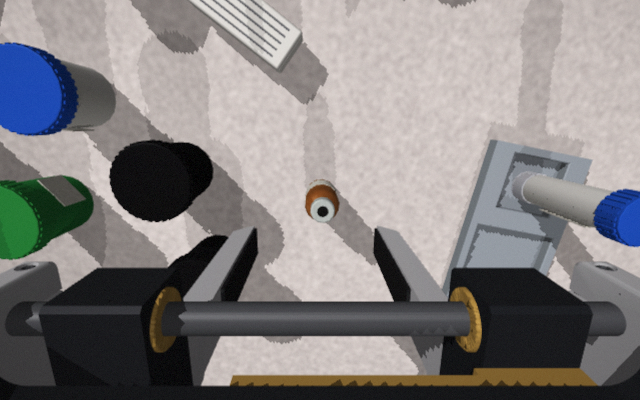

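View pics/a3_top.png

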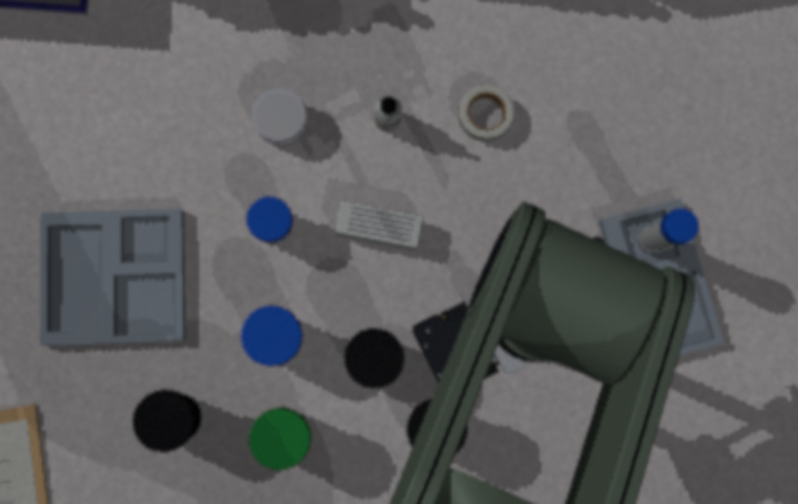

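The tube stands at (0.5425, −0.295) with its top at 0.118, so it is on the pocket floor. In the wrist view the vial cap is at (322,209), giving (0.449, −0.117). Both agree with what I expected, so I'll descend on the vial.

Request:
arm_command(moves="0.02 -0.022 0 0;0 0 -0.16 0;0 0 -0.16 0;0 0 -0.08 0;0 0 -0.02 0;0 0 0 0;0 0 0 0;0 0 0 0")

```text
time_s: 11.45
eef_pos: [0.4573, -0.1227, 0.233]
orientation: [0.976, 0.217, 0.016, 0.01]
ft_force: [0.2, -0.4, 0.1]
width: 0.0705
```

Run:
```python
from w import *
s,p,d,C=wrist("w4");print(np.round(s["eef_pos"],4),np.round(s["ft_force"],2))
```

```text
[ 0.4573 -0.1227  0.233 ] [ 0.19 -0.4   0.14]
```

View pics/w4.png

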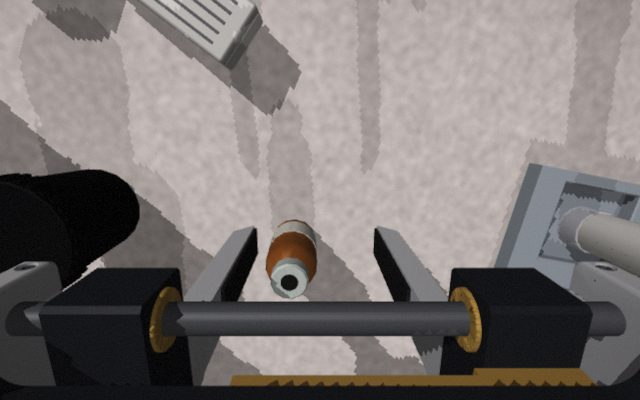

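The fingers straddle the vial (cap at (290,281)), but the descent drifted +8/−6 mm and stopped 14 mm high. I'll correct with small rows.

Request:
arm_command(moves="-0.016 0.011 0 0;-0.016 0.011 0 0;0 0 -0.02 0;0 0 -0.02 0;0 0 -0.016 0;0 0 0 0;0 0 0 0;0 0 0 0")

```text
time_s: 12.5
eef_pos: [0.4487, -0.1167, 0.2183]
orientation: [0.976, 0.217, 0.016, 0.01]
ft_force: [0.1, -0.2, 1.1]
width: 0.0706
```

Run:
```python
from bench import *
import numpy as np
s=sense();print(np.round(s["eef_pos"],4),np.round(s["joints"],3),np.round(s["qvel"],3),np.round(s["orientation"],4))
```

```text
[ 0.4487 -0.1167  0.2183] [-0.443  0.216  1.973  0.006  0.914  0.686] [-0.001  0.001 -0.001  0.001  0.    -0.001] [0.9759 0.2174 0.0165 0.01  ]
```

The tool has tilted 2.2°, which shifts the grasp point by (+6.6, −2.2) mm. I'll correct for that and close.

Request:
arm_command(moves="-0.012 0.004 0 0;-0.012 0.004 0 0;0 0 0 0;0 0 0 0;0 0 0 0;0 0 0 0;0 0 0 0;0 0 0 0")

```text
time_s: 13.5
eef_pos: [0.4425, -0.1146, 0.2187]
orientation: [0.976, 0.217, 0.017, 0.01]
ft_force: [0.2, 0.8, -0.1]
width: 0.0704
```

Request:
arm_command(moves="0 0 0 0;0 0 0 0;0 0 0 0;0 0 0 0;0 0 0 0;0 0 0 0;0 0 0.02 0;0 0 0.02 0", hand=0)

```text
time_s: 14.5
eef_pos: [0.4421, -0.1144, 0.2287]
orientation: [0.976, 0.217, 0.016, 0.01]
ft_force: [0.6, -1.2, -1.0]
width: 0.0297
```

```bash
cat > gp.py <<'E'
from bench import *
import numpy as np
from scipy.spatial.transform import Rotation as Ro
s=sense();R=Ro.from_quat(s["orientation"]).as_matrix()
g=np.array(s["eef_pos"])+.18*R[:,2]
print("tcp",np.round(s["eef_pos"],4),"grasp",g.round(4),"tilt",np.round(R[:2,2],4),"jaw deg",np.degrees(np.arctan2(R[1,1],R[0,1])).round(1),"w",round(s["width"],4),"F",np.round(s["ft_force"],1),"q",np.round(s["joints"],2),"t",s["time_s"])
E
python3 gp.py
```

```text
tcp [ 0.4421 -0.1144  0.2287] grasp [ 0.4486 -0.1166  0.0489] tilt [ 0.0359 -0.0121] jaw deg -64.9 w 0.0297 F [ 0.6 -1.2 -1. ] q [-0.44  0.18  1.99  0.01  0.94  0.68] t 14.5
```

Request:
arm_command(moves="0 0 0.08 0;0 0 0.1 0;0 0 0.12 0;0 0 0.1 0;0 0.1 0 0;0.03 0.2 0 0;0.05 0.2 0 0;0.05 0.2 0 0")

```text
time_s: 15.5
eef_pos: [0.4745, 0.0622, 0.336]
orientation: [0.977, 0.213, 0.019, 0.012]
ft_force: [0.5, -0.5, -0.5]
width: 0.0297
```

```bash
python3 gp.py
```

```text
tcp [0.4745 0.0622 0.336 ] grasp [0.4821 0.0595 0.1561] tilt [ 0.0421 -0.0149] jaw deg -65.4 w 0.0297 F [ 0.5 -0.5 -0.5] q [-0.05  0.06  1.86 -0.01  1.18  1.1 ] t 15.5
```

Request:
arm_command(moves="0.06 0.16 0 0;0.06 0.16 0 0;0.05 0.16 0 0;0.04 0.16 0 0;0.03 0.1 0 0;0 0 0 0;0 0 0 0;0 0 0 0")

```text
time_s: 16.5
eef_pos: [0.5348, 0.2557, 0.3375]
orientation: [0.976, 0.216, 0.02, 0.012]
ft_force: [0.0, 0.0, -0.2]
width: 0.0295
```

```bash
python3 gp.py
```

```text
tcp [0.5348 0.2557 0.3375] grasp [0.5427 0.2529 0.1577] tilt [ 0.0439 -0.0158] jaw deg -65.1 w 0.0295 F [ 0.   0.  -0.2] q [ 0.31  0.3   1.58 -0.03  1.23  1.45] t 16.5
```

Request:
arm_command(moves="0.026 0.04 0 0;0 0 -0.08 0;0 0 -0.08 0;0 0 -0.08 0;0 0 -0.08 0;0 0 -0.06 0;0 0 0 0;0 0 0 0")

```text
time_s: 17.5
eef_pos: [0.5403, 0.2632, 0.2334]
orientation: [0.977, 0.214, 0.017, 0.013]
ft_force: [0.3, -0.3, 0.2]
width: 0.0298
```

```bash
python3 gp.py
```

```text
tcp [0.5403 0.2632 0.2334] grasp [0.5471 0.2599 0.0536] tilt [ 0.038  -0.0185] jaw deg -65.3 w 0.0298 F [ 0.3 -0.3  0.2] q [ 0.32  0.44  1.62 -0.03  1.05  1.47] t 17.5
```

Request:
arm_command(moves="0.008 0.012 0 0;0 0 -0.02 0;0 0 -0.012 0;0 0 0 0;0 0 -0.008 0;0 0 0 0;0 0 -0.004 0;0 0 0 0")

```text
time_s: 18.5
eef_pos: [0.5435, 0.2669, 0.2243]
orientation: [0.977, 0.214, 0.019, 0.013]
ft_force: [0.5, -0.4, -0.7]
width: 0.03
```

```bash
python3 gp.py
python3 - <<'E'
from w import *
s,p,d,C=wrist("w5")
E
```

```text
tcp [0.5435 0.2669 0.2243] grasp [0.5512 0.2638 0.0445] tilt [ 0.0428 -0.0169] jaw deg -65.3 w 0.03 F [ 0.5 -0.4 -0.7] q [ 0.32  0.46  1.61 -0.03  1.03  1.48] t 18.5
```

View pics/w5.png

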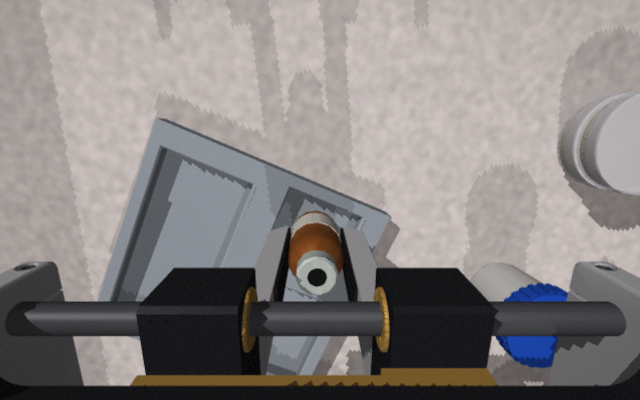

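The vial is centred in the smallest pocket (cap at (316,275)), about 2.5 mm above the floor. I'll lower it to contact.

Request:
arm_command(moves="0 0 -0.008 0;0 0 0 0;0 0 -0.006 0;0 0 0 0;0 0 -0.004 0;0 0 0 0;0 0 0 0;0 0 0 0")

```text
time_s: 19.55
eef_pos: [0.5443, 0.2671, 0.2218]
orientation: [0.977, 0.214, 0.02, 0.013]
ft_force: [-1.5, 0.4, 1.9]
width: 0.0301
```

```bash
python3 gp.py
```

```text
tcp [0.5443 0.2671 0.2218] grasp [0.5524 0.2642 0.042 ] tilt [ 0.0452 -0.0163] jaw deg -65.3 w 0.0301 F [-1.5  0.4  1.9] q [ 0.32  0.47  1.61 -0.03  1.03  1.48] t 19.55
```

Contact came at the predicted height (grasp z 0.042). Release and retreat, starting toward the jar.

Request:
arm_command(moves="0 0 0 0;0 0 0 0;0 0 0 0;0 0 0.06 0;0 0 0.12 0;0 0 0.2 0;0 0 0.15 0;0 0 0 0", hand=0.5)

```text
time_s: 20.55
eef_pos: [0.5436, 0.2669, 0.3609]
orientation: [0.977, 0.214, 0.021, 0.013]
ft_force: [0.7, 0.5, -0.1]
width: 0.0471
```

```bash
python3 gp.py
```

```text
tcp [0.5436 0.2669 0.3609] grasp [0.5521 0.2642 0.1811] tilt [ 0.0474 -0.0155] jaw deg -65.3 w 0.0471 F [ 0.7  0.5 -0.1] q [ 0.32  0.3   1.52 -0.03  1.28  1.47] t 20.55
```

Next the pot: blue lid at top (268,164), world (0.5645, 0.123).

Request:
arm_command(moves="0.016 -0.19 0 0;0.016 -0.19 0 0;0.016 -0.18 0 0;0 0 0 0;0 0 -0.08 0;0 0 -0.08 0;0 0 0 0;0 0 0 0", hand=0.85)

```text
time_s: 21.55
eef_pos: [0.5524, 0.1261, 0.3143]
orientation: [0.976, 0.216, 0.017, 0.011]
ft_force: [0.4, 0.2, -0.1]
width: 0.0801
```

```bash
python3 gp.py; python3 chk.py a6;  python3 - <<'E'
from w import *
s,p,d,C=wrist("w6")
X=cloud(0,d,C)
m=(X[...,2]>.044)&(X[...,2]<.058)&(abs(X[...,0]-.5645)<.05)&(abs(X[...,1]-.1228)<.05)
for M,st,c in blobs(m,30): print(c,st,X[M].mean(0).round(4),X[M].min(0),X[M].max(0))
E
```

```text
tcp [0.5524 0.1261 0.3143] grasp [0.5594 0.1236 0.1344] tilt [ 0.0388 -0.0136] jaw deg -65.1 w 0.0801 F [ 0.4  0.2 -0.1] q [ 0.08  0.27  1.66 -0.02  1.17  1.22] t 21.55
top [463.  167.3] 236 0.1186 [[ 0.5424 -0.2948  0.1186]]
top [280.7 218.9] 60 0.0722 [[0.4405 0.0924 0.0722]]
[0.5523 0.1261 0.3142] [ 0.39  0.26 -0.55] 0.08019106661241582 21.6 [ 0.08  0.27  1.66 -0.02  1.17  1.22]
[314.71595331 205.97700743] [ 284  176   62   61 2827] [0.5645 0.1236 0.0506] [0.53886282 0.09814171 0.0440511 ] [0.58831602 0.14765739 0.05314649]
```

View pics/w6.png

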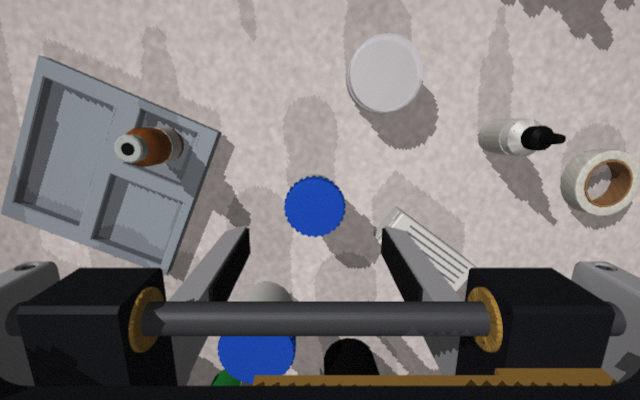

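View pics/a6_top.png

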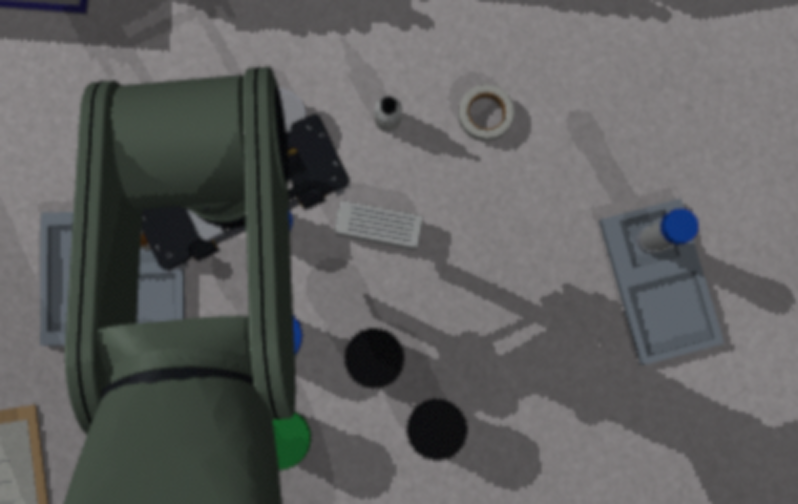

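The wrist view shows the vial standing in its pocket (cap at (130,148)) and the pot lid at (315,206), giving (0.5645, 0.123). That matches the top camera. Descending.

Request:
arm_command(moves="0.02 -0.002 0 0;0 0 -0.08 0;0 0 -0.08 0;0 0 -0.08 0;0 0 -0.07 0;0 0 -0.02 0;0 0 0 0;0 0 0 0")

```text
time_s: 22.65
eef_pos: [0.562, 0.126, 0.2358]
orientation: [0.976, 0.216, 0.025, 0.012]
ft_force: [0.3, 0.1, 0.3]
width: 0.0799
```

```bash
python3 gp.py
```

```text
tcp [0.562  0.126  0.2358] grasp [0.5716 0.1237 0.0561] tilt [ 0.053  -0.0126] jaw deg -65.1 w 0.0799 F [0.3 0.1 0.3] q [ 0.07  0.39  1.69 -0.02  1.01  1.22] t 22.65
```

Request:
arm_command(moves="-0.014 -0.002 -0.01 0;-0.014 0 -0.01 0;0 0 -0.012 0;0 0 -0.01 0;0 0 0 0;0 0 0 0;0 0 0 0;0 0 0 0")

```text
time_s: 23.65
eef_pos: [0.5551, 0.1255, 0.2262]
orientation: [0.976, 0.216, 0.026, 0.012]
ft_force: [0.3, -1.1, 0.4]
width: 0.0801
```

```bash
python3 gp.py
```

```text
tcp [0.5551 0.1255 0.2262] grasp [0.5652 0.1233 0.0464] tilt [ 0.056  -0.0123] jaw deg -65.1 w 0.0801 F [ 0.3 -1.1  0.4] q [ 0.07  0.39  1.71 -0.02  0.98  1.22] t 23.65
```

Request:
arm_command(moves="0 0 0 0;0 0 0 0;0 0 0 0;0 0 0 0;0 0 0 0;0 0 0.01 0;0 0 0.04 0;0 0 0.06 0", hand=0)

```text
time_s: 24.65
eef_pos: [0.5544, 0.1254, 0.2539]
orientation: [0.976, 0.216, 0.024, 0.012]
ft_force: [0.2, 0.5, -1.3]
width: 0.0478
```

```bash
python3 gp.py
python3 - <<'E'
from w import *
s,p,d,C=wrist("w7")
E
```

```text
tcp [0.5544 0.1254 0.2539] grasp [0.5639 0.1232 0.0741] tilt [ 0.0528 -0.0125] jaw deg -65.1 w 0.0478 F [ 0.2  0.5 -1.3] q [ 0.07  0.35  1.7  -0.02  1.04  1.22] t 24.65
```

View pics/w7.png

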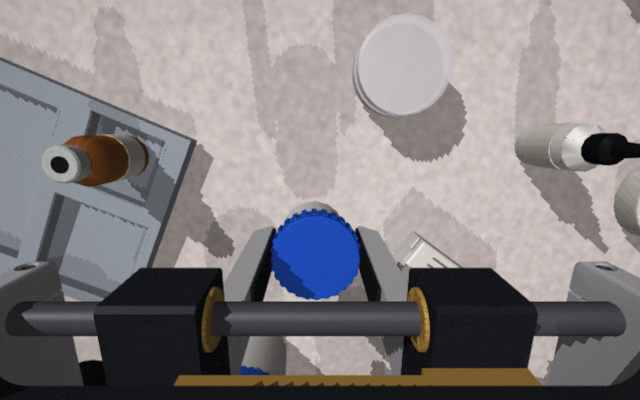

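The pot is held (width 47.8 mm, lid at (316,255)). I'll carry it to the larger square pocket at (0.477, 0.262).

Request:
arm_command(moves="0 0 0.08 0;-0.08 0.13 0 0;-0.1 0.16 0 0;-0.1 0.16 0 0;-0.065 0.1 0 0;0 0 0 0;0 0 0 0;0 0 0 0")

```text
time_s: 25.7
eef_pos: [0.4704, 0.2654, 0.2857]
orientation: [0.976, 0.214, 0.035, 0.012]
ft_force: [0.6, 0.3, -0.7]
width: 0.0476
```

```bash
python3 gp.py
```

```text
tcp [0.4704 0.2654 0.2857] grasp [0.4835 0.2637 0.1061] tilt [ 0.0731 -0.0092] jaw deg -65.4 w 0.0476 F [ 0.6  0.3 -0.7] q [ 0.36  0.25  1.76 -0.04  1.07  1.52] t 25.7
```

Request:
arm_command(moves="-0.012 -0.004 0 0;-0.012 -0.004 0 0;0 0 -0.05 0;0 0 -0.05 0;0 0 -0.05 0;0 0 -0.04 0;0 0 -0.02 0;0 0 0 0")

```text
time_s: 26.7
eef_pos: [0.4653, 0.2613, 0.2289]
orientation: [0.977, 0.212, 0.035, 0.013]
ft_force: [0.8, -0.4, 2.5]
width: 0.0473
```

```bash
python3 gp.py
python3 - <<'E'
from w import *
s,p,d,C=wrist("w8")
E
```

```text
tcp [0.4653 0.2613 0.2289] grasp [0.4785 0.2595 0.0493] tilt [ 0.073  -0.0102] jaw deg -65.5 w 0.0473 F [ 0.8 -0.4  2.5] q [ 0.36  0.32  1.81 -0.04  0.95  1.53] t 26.7
```

View pics/w8.png

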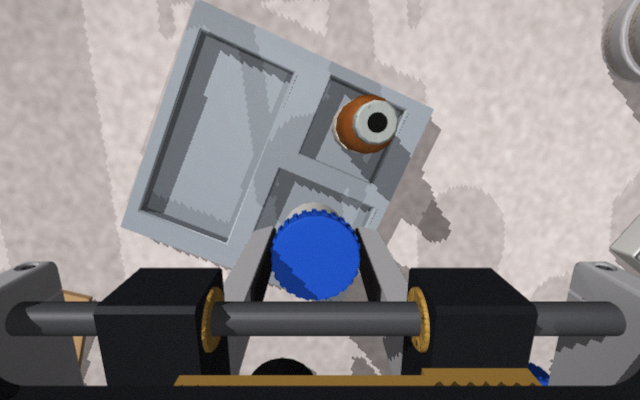

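The pot touched down at the predicted height (2.5 N, lid at (316,255) over the pocket). Releasing.

Request:
arm_command(moves="0 0 0 0;0 0 0 0;0 0 0 0;0 0 0.03 0;0 0 0.06 0;0 0 0.08 0;0 0 0.08 0;0 0 0.08 0", hand=0.72)

```text
time_s: 27.75
eef_pos: [0.4649, 0.2613, 0.3165]
orientation: [0.977, 0.212, 0.035, 0.013]
ft_force: [-0.8, -0.1, 0.3]
width: 0.0675
```

```bash
python3 gp.py
python3 - <<'E'
from w import *
s,p,d,C=wrist("w9")
E
```

```text
tcp [0.4649 0.2613 0.3165] grasp [0.4781 0.2595 0.137 ] tilt [ 0.0733 -0.0099] jaw deg -65.5 w 0.0675 F [-0.8 -0.1  0.3] q [ 0.36  0.19  1.75 -0.04  1.13  1.52] t 27.75
```

View pics/w9.png

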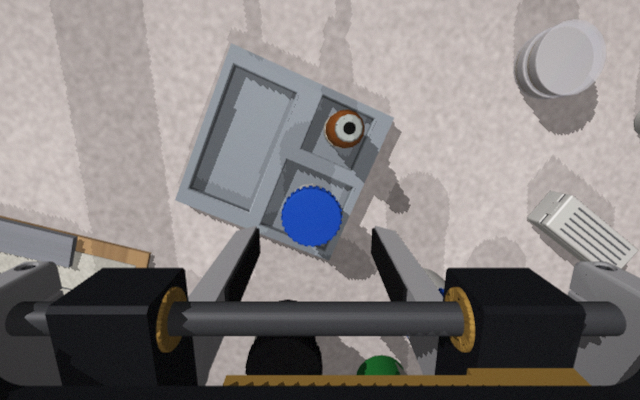

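The pot stands in its pocket (lid at (311,216)) and the vial is beside it (cap at (349,127)). Next the mailer: go there and turn the jaws by +54°.

Request:
arm_command(moves="0.04 -0.12 0 0.04;0.07 -0.2 0 0.05;0.07 -0.21 0 0.05;0.07 -0.21 0 0.05;0.06 -0.18 0 0.05;0.04 -0.13 0 0.05;0 0 0 0.01;0 0 0 0")

```text
time_s: 28.8
eef_pos: [0.5551, -0.0048, 0.3275]
orientation: [0.767, 0.64, 0.046, -0.005]
ft_force: [-0.1, 0.7, -0.3]
width: 0.0675
```

```bash
python3 gp.py; python3 chk.py a10
python3 - <<'E'
from w import *
s,p,d,C=wrist("w10")
X=cloud(0,cv2.medianBlur(d,3),C)
m=(X[...,2]>.021)&(X[...,2]<.035)&(abs(X[...,0]-.561)<.07)&(abs(X[...,1]-.006)<.07)
for M,st,c in blobs(m,300):
    (x,y),(w,h),a=cv2.minAreaRect((X[M][:,:2]*1000).astype(np.float32)); print(x,y,w,h,a,c,X[M].mean(0))
E
```

```text
tcp [ 0.5551 -0.0048  0.3275] grasp [0.5665 0.0073 0.1483] tilt [0.0633 0.0668] jaw deg -10.4 w 0.0675 F [-0.1  0.7 -0.3] q [-0.18  0.22  1.69  0.08  1.18 -0.03] t 28.8
top [463.1 167.3] 237 0.1188 [[ 0.5424 -0.2948  0.1188]]
top [205.9 202.8] 415 0.0546 [[0.4786 0.2579 0.0546]]
top [263.9 218.4] 373 0.0719 [[0.4421 0.1286 0.0719]]
[ 0.5551 -0.0046  0.3276] [ 0.88 -0.01  0.55] 0.06777380795021076 28.85 [-0.18  0.22  1.69  0.08  1.18 -0.03]
560.6751098632812 6.731468200683594 92.608154296875 35.779762268066406 78.68738555908203 [303.01123889 207.97961317] [0.56058627 0.00795174 0.02675888]
```

View pics/w10.png

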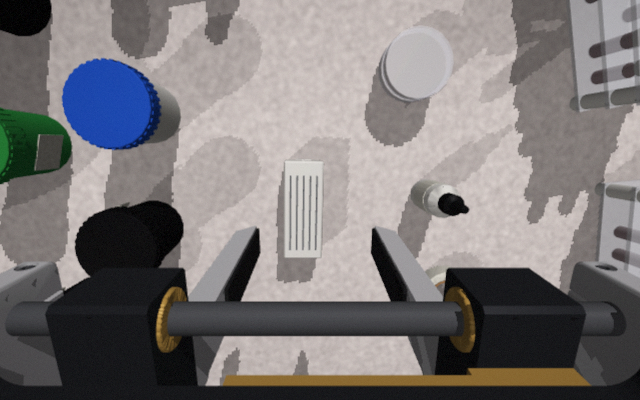

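View pics/a10_top.png

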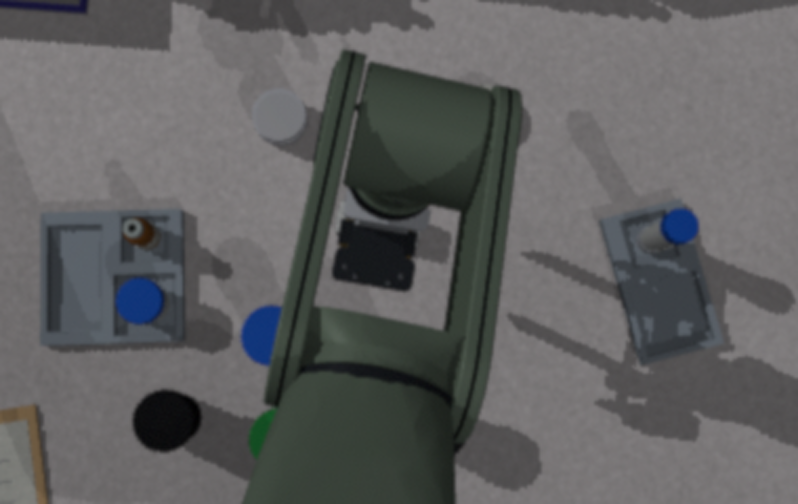

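The wrist gives the mailer at (0.561, 0.007) with its long axis at 78.6°, matching the top view. The tool tilt has grown to 5.3°, mostly in fast inward or downward rows. I have time to spare, so I'll test whether a fast outward move with a slow return takes it out. The fingertips are 130 mm up there, clear of everything.

Request:
arm_command(moves="0.22 0 0 0;0.22 0 0 0;0 0 0 0;-0.08 0 0 0;-0.08 0 0 0;-0.08 0 0 0;-0.08 0 0 0;0 0 0 0")

```text
time_s: 29.9
eef_pos: [0.5781, 0.0029, 0.324]
orientation: [0.765, 0.643, 0.042, -0.01]
ft_force: [0.4, -0.3, 0.4]
width: 0.0679
```

```bash
python3 gp.py
```

```text
tcp [0.5781 0.0029 0.324 ] grasp [0.5873 0.0152 0.1447] tilt [0.0514 0.0686] jaw deg -10.0 w 0.0679 F [ 0.4 -0.3  0.4] q [-0.16  0.28  1.63  0.08  1.19 -0.02] t 29.9
```

That cuts the tilt by about 0.7°, so slow rows are the right way. Only about 2° of it lies along the jaw axis. I'll move onto the mailer slowly.

Request:
arm_command(moves="-0.035 -0.012 0 -0.008;-0.035 -0.012 0 0;-0.035 -0.012 0 0;0 0 -0.06 0;0 0 -0.06 0;0 0 -0.06 0;0 0 -0.06 0;0 0 -0.06 0")

```text
time_s: 30.9
eef_pos: [0.5508, -0.0066, 0.2445]
orientation: [0.773, 0.632, 0.043, -0.008]
ft_force: [-0.7, 0.1, -0.3]
width: 0.0678
```

```bash
python3 gp.py
```

```text
tcp [ 0.5508 -0.0066  0.2445] grasp [0.5608 0.0055 0.0652] tilt [0.0553 0.0668] jaw deg -11.6 w 0.0678 F [-0.7  0.1 -0.3] q [-0.19  0.33  1.75  0.09  1.02 -0.03] t 30.9
```

Request:
arm_command(moves="0 0.004 -0.05 0;0 0 -0.04 0;0 0 -0.03 0;0 0 0 0;0 0 0 0;0 0 0 0;0 0 0 0;0 0 0 0")

```text
time_s: 31.9
eef_pos: [0.5513, -0.0054, 0.2123]
orientation: [0.773, 0.632, 0.043, -0.008]
ft_force: [0.3, 0.3, -0.0]
width: 0.0676
```

```bash
python3 gp.py
python3 - <<'E'
from w import *
s,p,d,C=wrist("w11")
E
```

```text
tcp [ 0.5513 -0.0054  0.2123] grasp [0.5614 0.0066 0.0329] tilt [0.0559 0.0668] jaw deg -11.5 w 0.0676 F [ 0.3  0.3 -0. ] q [-0.19  0.38  1.77  0.09  0.95 -0.04] t 31.9
```

View pics/w11.png

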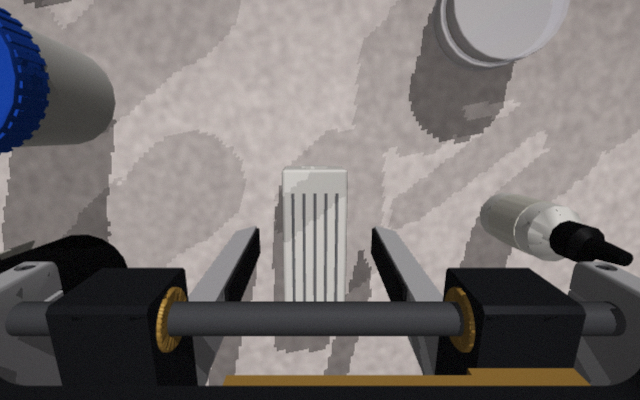

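The mailer lies centred and parallel between the fingers. I'll grip and lift.

Request:
arm_command(moves="0 0 0 0;0 0 0 0;0 0 0 0;0 0 0 0;0 0 0 0;0 0 0.02 0;0 0 0.04 0;0 0 0.06 0", hand=0, force=25)

```text
time_s: 32.95
eef_pos: [0.5505, -0.0053, 0.2427]
orientation: [0.773, 0.632, 0.042, -0.009]
ft_force: [0.1, -0.2, -0.1]
width: 0.0358
```

```bash
python3 gp.py
python3 - <<'E'
from w import *
s,p,d,C=wrist("w12")
E
```

```text
tcp [ 0.5505 -0.0053  0.2427] grasp [0.56   0.0068 0.0633] tilt [0.0526 0.0674] jaw deg -11.5 w 0.0358 F [ 0.1 -0.2 -0.1] q [-0.19  0.33  1.75  0.09  1.02 -0.03] t 32.95
```

View pics/w12.png

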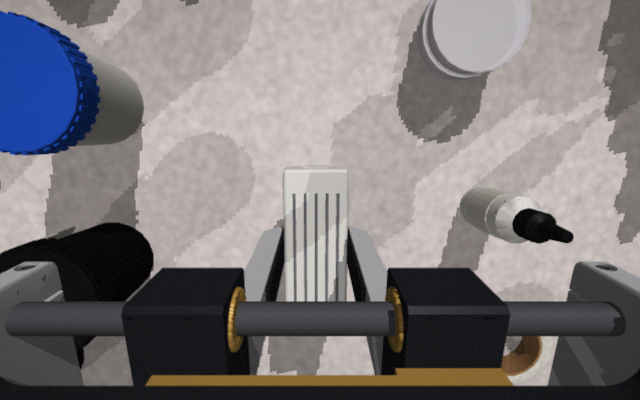

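Mailer held (35.8 mm). I'll raise it, then carry it with a −77° turn to the long pocket at (0.5075, 0.339).

Request:
arm_command(moves="0 0 0.08 0;0 0 0.12 0;0 0 0.08 0;-0.01 0.08 0 -0.03;-0.02 0.14 0 -0.043;-0.024 0.14 0 -0.043;-0.024 0.14 0 -0.043;-0.024 0.14 0 -0.043")

```text
time_s: 34.0
eef_pos: [0.5271, 0.1561, 0.3265]
orientation: [0.937, 0.347, 0.048, 0.012]
ft_force: [0.9, -0.6, -0.5]
width: 0.0357
```

```bash
python3 gp.py
```

```text
tcp [0.5271 0.1561 0.3265] grasp [0.5449 0.1581 0.1474] tilt [0.099  0.0111] jaw deg -49.5 w 0.0357 F [ 0.9 -0.6 -0.5] q [ 0.13  0.2   1.72 -0.    1.12  0.99] t 34.0
```

Request:
arm_command(moves="-0.02 0.13 0 -0.044;-0.024 0.13 0 -0.044;-0.024 0.13 0 -0.044;-0.024 0.13 0 -0.044;-0.024 0.13 0 -0.04;-0.016 0.1 0 0;0 0 0 0;0 0 0 0")

```text
time_s: 35.0
eef_pos: [0.4918, 0.3521, 0.3334]
orientation: [0.999, 0.005, 0.046, 0.027]
ft_force: [-0.2, 0.3, -1.1]
width: 0.0358
```

```bash
python3 gp.py
python3 - <<'E'
from w import *
s,p,d,C=wrist("w13")
p,d=snapshot("scene");cv2.imwrite("pics/s13.png",cv2.resize(p[140:360,300:540],None,fx=3,fy=2.6,interpolation=cv2.INTER_CUBIC)[:,:,::-1])
E
```

```text
tcp [0.4918 0.3521 0.3334] grasp [0.5085 0.3425 0.1544] tilt [ 0.0928 -0.0535] jaw deg -89.6 w 0.0358 F [-0.2  0.3 -1.1] q [ 0.5   0.32  1.55 -0.1   1.21  2.09] t 35.0
```

View pics/w13.png

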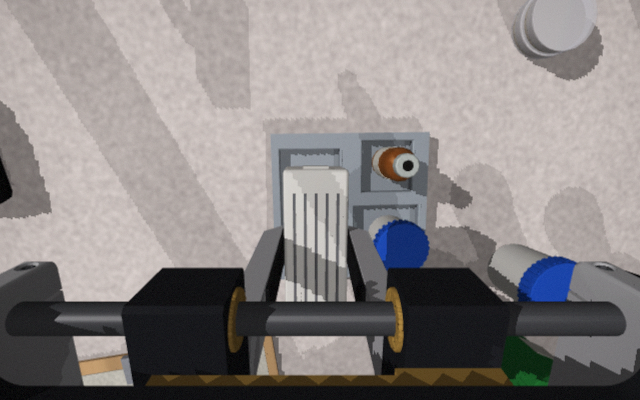

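View pics/s13.png

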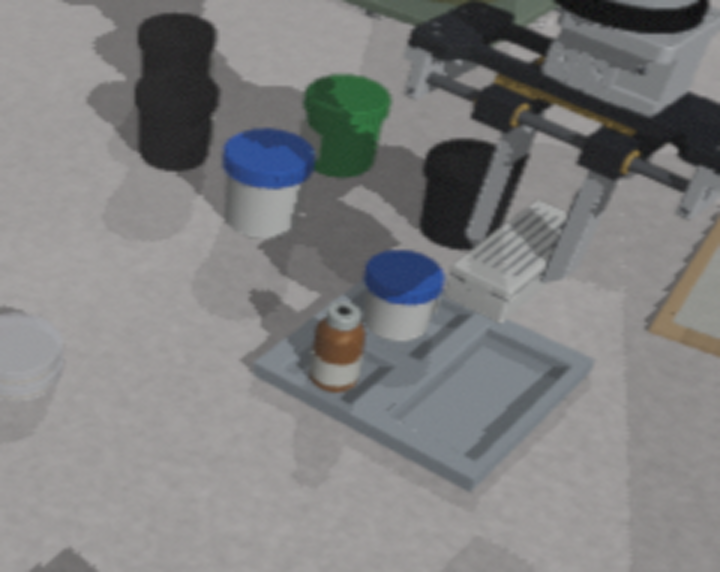

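The wrist view shows the mailer (284–347, 168–300) aligned over the long pocket, and the pot and vial standing in theirs. I'll lower it slowly.

Request:
arm_command(moves="-0.004 -0.015 0 0.002;0 0 -0.06 0;0 0 -0.06 0;0 0 -0.06 0;0 0 -0.06 0;0 0 -0.06 0;0 0 -0.06 0;0 0 0 0")

```text
time_s: 36.1
eef_pos: [0.4904, 0.345, 0.2344]
orientation: [0.999, 0.007, 0.044, 0.028]
ft_force: [-0.4, -0.8, -0.1]
width: 0.0361
```

```bash
python3 gp.py
```

```text
tcp [0.4904 0.345  0.2344] grasp [0.5063 0.3349 0.0554] tilt [ 0.0882 -0.0558] jaw deg -89.4 w 0.0361 F [-0.4 -0.8 -0.1] q [ 0.49  0.44  1.63 -0.11  1.03  2.1 ] t 36.1
```

Request:
arm_command(moves="0.005 0.016 0 0;0 0 0 0;0 0 -0.03 0;0 0 -0.02 0;0 0 -0.012 0;0 0 0 0;0 0 -0.006 0;0 0 0 0")

```text
time_s: 37.1
eef_pos: [0.4927, 0.3499, 0.2184]
orientation: [0.999, 0.007, 0.046, 0.027]
ft_force: [0.5, 0.1, -0.0]
width: 0.0356
```

```bash
python3 gp.py
python3 - <<'E'
from w import *
s,p,d,C=wrist("w14")
p,d=snapshot("scene");cv2.imwrite("pics/s14.png",cv2.resize(p[140:360,300:540],None,fx=3,fy=2.6,interpolation=cv2.INTER_CUBIC)[:,:,::-1])
E
```

```text
tcp [0.4927 0.3499 0.2184] grasp [0.5093 0.3403 0.0395] tilt [ 0.0922 -0.0537] jaw deg -89.4 w 0.0356 F [ 0.5  0.1 -0. ] q [ 0.5   0.47  1.62 -0.11  1.    2.11] t 37.1
```

View pics/s14.png

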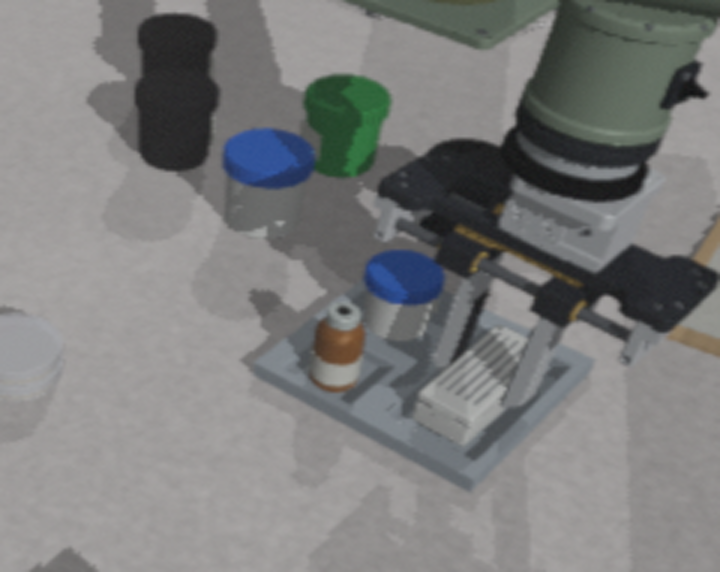

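View pics/w14.png

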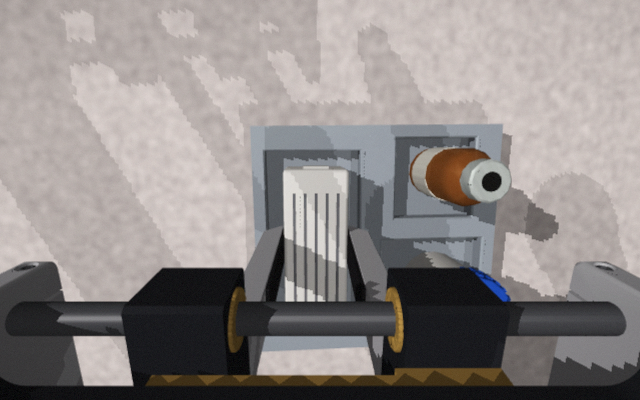

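The mailer is inside the long pocket with margin all round, about 3.5 mm above the floor. I'll lower it to contact.

Request:
arm_command(moves="0 0 -0.01 0;0 0 0 0;0 0 -0.008 0;0 0 0 0;0 0 -0.006 0;0 0 0 0;0 0 0 0;0 0 0 0")

```text
time_s: 38.2
eef_pos: [0.4934, 0.3502, 0.2153]
orientation: [0.999, 0.007, 0.047, 0.027]
ft_force: [-1.0, -0.3, 1.8]
width: 0.0362
```

```bash
python3 gp.py
```

```text
tcp [0.4934 0.3502 0.2153] grasp [0.5104 0.3406 0.0363] tilt [ 0.0942 -0.0535] jaw deg -89.4 w 0.0362 F [-1.  -0.3  1.8] q [ 0.5   0.47  1.62 -0.11  0.99  2.11] t 38.2
```

Contact (1.8 N). Release and rise.

Request:
arm_command(moves="0 0 0 0;0 0 0 0;0 0 0 0;0 0 0 0;0 0 0.03 0;0 0 0.06 0;0 0 0.14 0;0 0 0.2 0", hand=0.6)

```text
time_s: 39.2
eef_pos: [0.4917, 0.3492, 0.3221]
orientation: [0.999, 0.007, 0.043, 0.029]
ft_force: [-0.3, 0.9, 0.3]
width: 0.0563
```

```bash
python3 gp.py
python3 - <<'E'
from w import *
s,p,d,C=wrist("w15")
E
```

```text
tcp [0.4917 0.3492 0.3221] grasp [0.5072 0.3388 0.1431] tilt [ 0.0862 -0.0576] jaw deg -89.4 w 0.0563 F [-0.3  0.9  0.3] q [ 0.5   0.33  1.56 -0.1   1.2   2.09] t 39.2
```

View pics/w15.png

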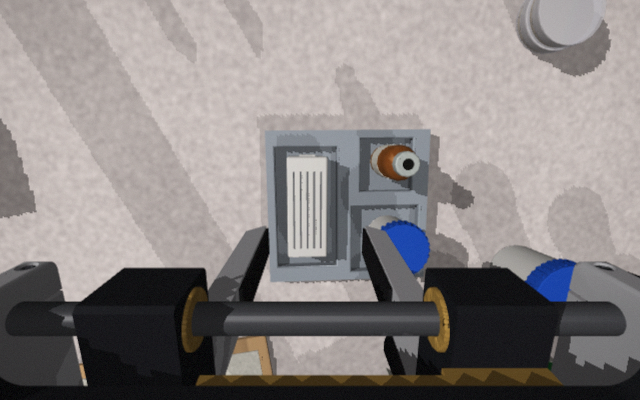

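The mailer lies flat in the long pocket (287–328, 157–256). Next the jar. I'll turn the tool a half turn on the way, so that the accumulated 6° tilt faces inward and later drift works against it.

Request:
arm_command(moves="-0.01 -0.06 0 0.055;-0.01 -0.06 0 0.058;-0.01 -0.06 0 0.058;-0.01 -0.06 0 0.058;-0.01 -0.06 0 0.058;-0.01 -0.06 0 0.058;-0.01 -0.06 0 0.058;-0.01 -0.06 0 0.058", hand=0.9)

```text
time_s: 40.25
eef_pos: [0.4752, 0.2294, 0.3471]
orientation: [0.728, 0.682, 0.065, -0.02]
ft_force: [0.1, -0.2, 0.6]
width: 0.0844
```

Request:
arm_command(moves="-0.01 -0.06 0 0.058;-0.01 -0.06 0 0.058;-0.01 -0.06 0 0.058;-0.01 -0.06 0 0.058;-0.01 -0.06 0 0.058;-0.01 -0.06 0 0.058;-0.01 -0.06 0 0.058;0 0 0 0.055")

```text
time_s: 41.25
eef_pos: [0.4578, 0.1199, 0.3578]
orientation: [0.073, 0.995, 0.04, -0.053]
ft_force: [-0.1, 0.9, 0.1]
width: 0.0848
```

```bash
python3 gp.py
```

```text
tcp [0.4578 0.1199 0.3578] grasp [0.4399 0.1357 0.1794] tilt [-0.0994  0.0877] jaw deg 81.4 w 0.0848 F [-0.1  0.9  0.1] q [ 0.04  0.06  1.81  0.09  1.37 -1.4 ] t 41.25
```

Request:
arm_command(moves="0.08 0.08 0 0;0.08 0.08 0 0;0.08 0.08 0 0;0.08 0.08 0 0;0.08 0.08 0 0;-0.16 -0.16 0 0;-0.16 -0.16 0 0;0 0 0 0")

```text
time_s: 42.25
eef_pos: [0.4809, 0.1416, 0.3632]
orientation: [0.071, 0.995, 0.04, -0.048]
ft_force: [0.9, -0.1, -0.4]
width: 0.0846
```

```bash
python3 gp.py
```

```text
tcp [0.4809 0.1416 0.3632] grasp [0.4646 0.1573 0.1846] tilt [-0.0901  0.0874] jaw deg 81.6 w 0.0846 F [ 0.9 -0.1 -0.4] q [ 0.09  0.11  1.75  0.1   1.37 -1.37] t 42.25
```

The pulse trims only the radial tilt. The rest is about 4° in the jaw plane, which the jar can tolerate since it settles on release. Approaching the jar now.

Request:
arm_command(moves="-0.1 -0.15 0 0;0 0 0 0;0 0 -0.15 0;0 0 -0.08 0;0 0 0 0;0 0 0 0;0 0 0 0;0 0 0 0")

```text
time_s: 43.25
eef_pos: [0.4637, 0.1068, 0.3155]
orientation: [0.07, 0.996, 0.043, -0.035]
ft_force: [-0.9, 0.3, 0.5]
width: 0.0846
```

```bash
python3 gp.py
python3 - <<'E'
from w import *
s,p,d,C=wrist("w16")
X=cloud(0,d,C)
m=(X[...,2]>.066)&(X[...,2]<.080)&(abs(X[...,0]-.4395)<.05)&(abs(X[...,1]-.1184)<.05)
for M,st,c in blobs(m,30): print(c,st,X[M].mean(0).round(4),X[M].min(0),X[M].max(0))
E
```

```text
tcp [0.4637 0.1068 0.3155] grasp [0.4524 0.1232 0.1366] tilt [-0.0627  0.091 ] jaw deg 81.8 w 0.0846 F [-0.9  0.3  0.5] q [ 0.02  0.11  1.86  0.1   1.24 -1.45] t 43.25
[299.86199926 205.37339214] [ 258  164   85   84 5442] [0.4366 0.1187 0.0706] [0.40581879 0.08705162 0.06600422] [0.46925208 0.15049323 0.07299906]
```

View pics/w16.png

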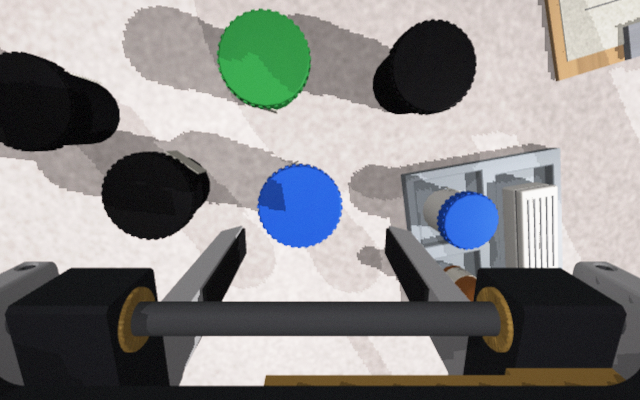

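The wrist shows the blue jar lid at (300,205), giving about (0.438, 0.1185). The green (265,58) and black (430,65), (155,195) lids are the look-alikes, and the fingers are clear of them. Descending.

Request:
arm_command(moves="-0.06 -0.018 0 0;0 0 -0.1 0;0 0 -0.1 0;0 0 -0.04 0;0 0 0 0;0 0 0 0;0 0 0 0;0 0 0 0")

```text
time_s: 44.3
eef_pos: [0.4463, 0.1013, 0.2578]
orientation: [0.07, 0.996, 0.043, -0.032]
ft_force: [0.1, 0.4, 0.3]
width: 0.0842
```

```bash
python3 gp.py
python3 - <<'E'
from w import *
s,p,d,C=wrist("w17")
E
```

```text
tcp [0.4463 0.1013 0.2578] grasp [0.4359 0.1177 0.0788] tilt [-0.0573  0.0909] jaw deg 81.8 w 0.0842 F [0.1 0.4 0.3] q [ 0.    0.16  1.94  0.1   1.1  -1.47] t 44.3
```

View pics/w17.png

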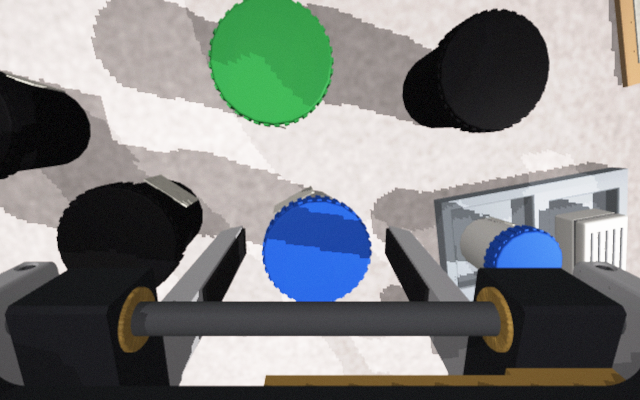

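Request:
arm_command(moves="0.01 0.003 -0.02 0;0 0 -0.02 0;0 0 -0.018 0;0 0 0 0;0 0 0 0;0 0 0 0;0 0 0 0;0 0 0 0")

```text
time_s: 45.35
eef_pos: [0.4491, 0.1022, 0.2424]
orientation: [0.07, 0.996, 0.043, -0.032]
ft_force: [-0.5, -0.1, 0.1]
width: 0.0851
```

```bash
python3 gp.py
```

```text
tcp [0.4491 0.1022 0.2424] grasp [0.4388 0.1185 0.0634] tilt [-0.0572  0.0909] jaw deg 81.8 w 0.0851 F [-0.5 -0.1  0.1] q [ 0.01  0.19  1.94  0.1   1.07 -1.48] t 45.35
```

Request:
arm_command(moves="0 0 0 0;0 0 0 0;0 0 0 0;0 0 0 0;0 0 0 0;0 0 0.02 0;0 0 0.04 0;0 0 0.06 0", hand=0, force=18)

```text
time_s: 46.35
eef_pos: [0.4484, 0.1021, 0.2731]
orientation: [0.07, 0.996, 0.043, -0.033]
ft_force: [-1.1, 0.0, 0.1]
width: 0.0617
```

```bash
python3 gp.py
python3 - <<'E'
from w import *
s,p,d,C=wrist("w18")
p,d=snapshot("scene");cv2.imwrite("pics/s18.png",cv2.resize(p[100:320,300:540],None,fx=3,fy=2.6,interpolation=cv2.INTER_CUBIC)[:,:,::-1])
E
```

```text
tcp [0.4484 0.1021 0.2731] grasp [0.4376 0.1185 0.0942] tilt [-0.0599  0.0908] jaw deg 81.8 w 0.0617 F [-1.1  0.   0.1] q [ 0.01  0.14  1.93  0.1   1.14 -1.47] t 46.35
```

View pics/s18.png

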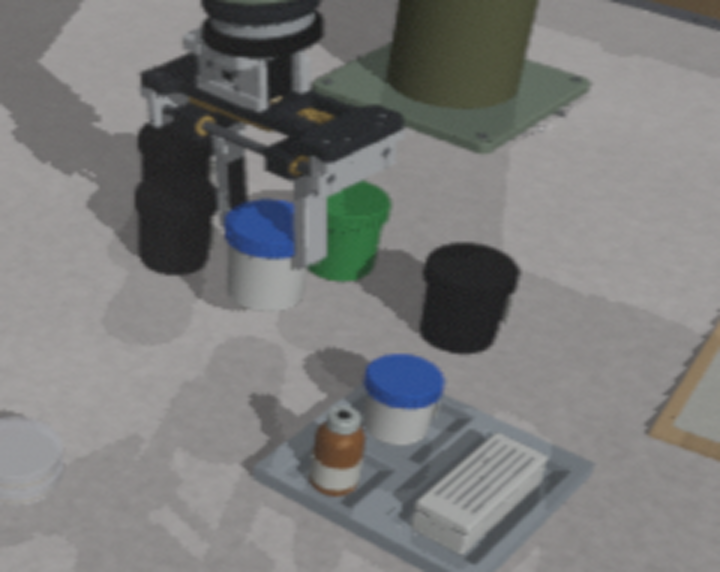

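View pics/w18.png

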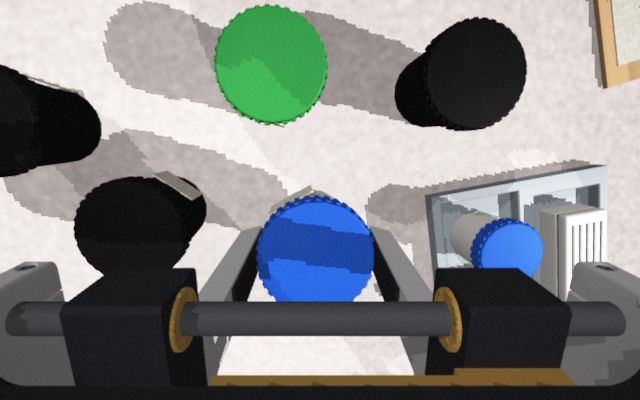

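The jar is held upright (width 61.7 mm, lid at (316,250)). The other kit looks in order. I'll raise the jar and carry it to the large pocket at (0.461, −0.316).

Request:
arm_command(moves="0 0 0.08 0;0 0 0.11 0;0 0 0.1 0;0 -0.08 0 0;0.01 -0.14 0 0;0.01 -0.15 0 0;0.01 -0.15 0 0;0.01 -0.15 0 0")

```text
time_s: 47.45
eef_pos: [0.4589, -0.0677, 0.3528]
orientation: [0.067, 0.996, 0.043, -0.027]
ft_force: [-0.1, 0.5, -0.9]
width: 0.0618
```

```bash
python3 gp.py
```

```text
tcp [ 0.4589 -0.0677  0.3528] grasp [ 0.4502 -0.0515  0.1738] tilt [-0.0483  0.0899] jaw deg 82.2 w 0.0618 F [-0.1  0.5 -0.9] q [-0.35  0.04  1.84  0.07  1.34 -1.81] t 47.45
```

Request:
arm_command(moves="0.006 -0.15 0 0;0.006 -0.15 0 0;0.006 -0.15 0 0;0.006 -0.15 0 0;0.006 -0.15 0 0;0.006 -0.15 0 0;0.006 -0.12 0 0;0 0 0 0")

```text
time_s: 48.45
eef_pos: [0.4682, -0.3336, 0.3545]
orientation: [0.069, 0.996, 0.043, -0.025]
ft_force: [-0.2, -0.7, -0.4]
width: 0.062
```

```bash
python3 gp.py
python3 - <<'E'
from w import *
s,p,d,C=wrist("w19")
E
```

```text
tcp [ 0.4682 -0.3336  0.3545] grasp [ 0.4602 -0.3178  0.1753] tilt [-0.0441  0.0882] jaw deg 82.0 w 0.062 F [-0.2 -0.7 -0.4] q [-0.78  0.28  1.56  0.03  1.39 -2.22] t 48.45
```

View pics/w19.png

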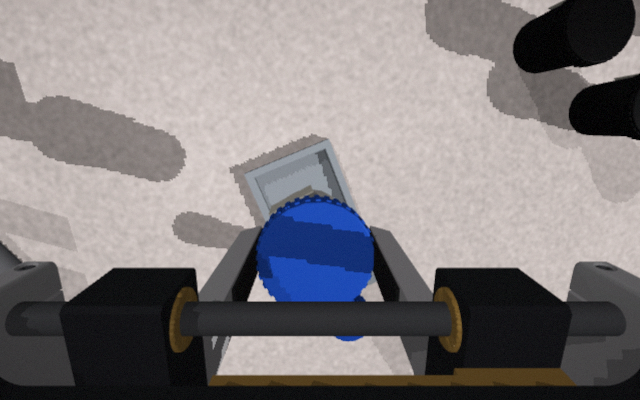

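The jar is over the large pocket (lid at (316,250)), and the tube cap is visible below at (348,335), clear of the gripper. Lowering.

Request:
arm_command(moves="0 0 -0.04 0;0 0 -0.06 0;0 0 -0.06 0;0 0 -0.06 0;0 0 -0.06 0;0 0 -0.06 0;0 0 -0.04 0;0 0 0 0")

```text
time_s: 49.5
eef_pos: [0.4676, -0.328, 0.2504]
orientation: [0.066, 0.996, 0.045, -0.027]
ft_force: [0.2, -0.2, 0.2]
width: 0.0619
```

```bash
python3 gp.py
python3 - <<'E'
from w import *
p,d=snapshot("scene");cv2.imwrite("pics/s20.png",cv2.resize(p[100:260,150:400],None,fx=3,fy=3,interpolation=cv2.INTER_CUBIC)[:,:,::-1])
E
```

```text
tcp [ 0.4676 -0.328   0.2504] grasp [ 0.4589 -0.3112  0.0714] tilt [-0.0486  0.0936] jaw deg 82.2 w 0.0619 F [ 0.2 -0.2  0.2] q [-0.77  0.4   1.65  0.04  1.2  -2.22] t 49.5
```

View pics/s20.png

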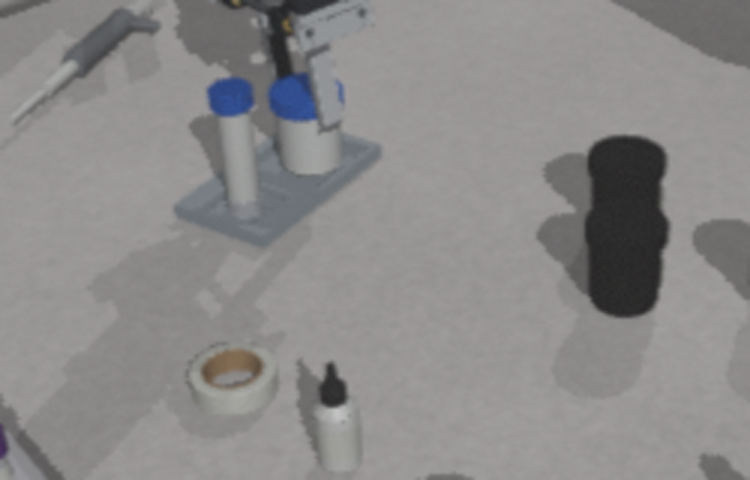

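Request:
arm_command(moves="0.008 -0.018 0 0;0 0 0 0;0 0 -0.01 0;0 0 0 0;0 0 -0.008 0;0 0 0 0;0 0 -0.004 0;0 0 0 0")

```text
time_s: 50.55
eef_pos: [0.4707, -0.3338, 0.2474]
orientation: [0.066, 0.997, 0.043, -0.025]
ft_force: [0.2, 0.6, -1.0]
width: 0.0619
```

```bash
python3 gp.py
```

```text
tcp [ 0.4707 -0.3338  0.2474] grasp [ 0.4627 -0.3177  0.0683] tilt [-0.0445  0.0897] jaw deg 82.2 w 0.0619 F [ 0.2  0.6 -1. ] q [-0.78  0.41  1.63  0.04  1.19 -2.23] t 50.55
```

Request:
arm_command(moves="0 0 -0.008 0;0 0 0 0;0 0 -0.006 0;0 0 0 0;0 0 -0.004 0;0 0 0 0;0 0 0 0;0 0 0 0")

```text
time_s: 51.55
eef_pos: [0.4719, -0.3341, 0.2457]
orientation: [0.066, 0.997, 0.043, -0.024]
ft_force: [0.5, 0.6, 3.6]
width: 0.0621
```

```bash
python3 gp.py
```

```text
tcp [ 0.4719 -0.3341  0.2457] grasp [ 0.4644 -0.3182  0.0666] tilt [-0.0412  0.0886] jaw deg 82.3 w 0.0621 F [0.5 0.6 3.6] q [-0.77  0.41  1.63  0.04  1.19 -2.23] t 51.55
```

Contact at the predicted height (0.0666, 3.6 N). I'll release, rise and back off so the cameras can see.

Request:
arm_command(moves="0 0 0 0;0 0 0 0;0 0 0 0;0 0 0 0;0 0 0.03 0;0 0 0.06 0;0 0 0.14 0;0 0 0.2 0", hand=0.9)

```text
time_s: 52.55
eef_pos: [0.4698, -0.3327, 0.3521]
orientation: [0.067, 0.996, 0.046, -0.028]
ft_force: [-0.1, -0.1, 0.9]
width: 0.0846
```

Request:
arm_command(moves="0 0 0.16 0;0 0 0.1 0;-0.12 -0.16 0 0;-0.12 -0.16 0 0;-0.12 -0.16 0 0;-0.12 -0.16 0 0;0 0 0 0;0 0 0 0")

```text
time_s: 53.55
eef_pos: [0.3471, -0.4958, 0.4386]
orientation: [0.065, 0.997, 0.036, -0.018]
ft_force: [0.2, 0.2, 0.6]
width: 0.0845
```

```bash
python3 gp.py; python3 chk.py a21
python3 - <<'E'
from w import *
p,d=snapshot("top");np.savez("pics/top21.npz",p=p,d=d)
p2,_=snapshot("scene");cv2.imwrite("pics/s21.png",p2[:,:,::-1])
X=cloud("top",cv2.medianBlur(d,3)); Z=X[...,2]
def reg(u0,u1,v0,v1,z0,z1):
    m=np.zeros(Z.shape,bool);m[v0:v1,u0:u1]=1;m&=(Z>z0)&(Z<z1)
    b=blobs(m,10);return max(b,key=lambda b:b[1][4])[0] if b else None
def tray(P,o,a):
    c,s=np.cos(a),np.sin(a);q=np.array(P[:2])-o;return np.round([c*q[0]+s*q[1],-s*q[0]+c*q[1]],4)
OB=(np.array([.4970,-.3075]),np.radians(13.9));SQ=(np.array([.5086,.2981]),np.radians(1.2))
def circ(nm,box,top,T=None):
    M=reg(*box,top-.008,top+.008)
    if M is None: print(nm,"none");return
    m=cv2.moments(M.astype(np.uint8),True);P=ray("top",(m['m10']/m['m00'],m['m01']/m['m00']),top)[0]
    A=np.c_[X[M][:,:2],np.ones(M.sum())];co=np.linalg.lstsq(A,X[M][:,2],rcond=None)[0]
    print(nm,P.round(4),"medz",np.median(Z[M]).round(4),"tiltdeg",np.degrees(np.hypot(*co[:2])).round(1),"tray",tray(P,*T) if T else "")
circ("jar",(420,490,150,240),.075,OB);circ("tube",(440,480,150,185),.119,OB)
circ("pot",(190,232,185,225),.055,SQ);circ("vial",(190,232,155,190),.069,SQ)
M=reg(155,200,155,230,.024,.038);P=X[M];print("mailer",P.mean(0),cv2.minAreaRect((P[:,:2]*1000).astype(np.float32)),tray(P.mean(0),*SQ))
circ("dishes",(255,292,100,132),.031);circ("tape",(355,390,98,130),.019)
M=reg(315,335,98,125,.02,.1);print("dropper",X[M].mean(0),X[M][:,2].max())
E
```

```text
tcp [ 0.3471 -0.4958  0.4386] grasp [ 0.3414 -0.4824  0.2592] tilt [-0.0316  0.0743] jaw deg 82.5 w 0.0845 F [0.2 0.2 0.6] q [-1.1   0.27  1.39  0.01  1.56 -2.55] t 53.55
top [463.  167.3] 238 0.118 [[ 0.5425 -0.2949  0.118 ]]
top [467.6 205.4] 687 0.0746 [[ 0.4649 -0.3158  0.0746]]
top [205.9 202.8] 414 0.0544 [[0.4786 0.258  0.0544]]
[ 0.3473 -0.4957  0.4386] [-1.13 -0.54  0.7 ] 0.08517921836474977 53.6 [-1.1   0.27  1.39  0.    1.56 -2.55]
jar [ 0.4651 -0.3166  0.075 ] medz 0.0747 tiltdeg 0.8 tray [-0.0332 -0.0012]
tube [ 0.5429 -0.2963  0.119 ] medz 0.1185 tiltdeg 2.8 tray [ 0.0473 -0.0001]
pot [0.4784 0.2576 0.055 ] medz 0.0545 tiltdeg 0.8 tray [-0.0311 -0.0399]
vial [0.5526 0.2618 0.069 ] medz 0.0685 tiltdeg 6.0 tray [ 0.0433 -0.0372]
mailer [0.51076283 0.33798409 0.03047143] ((511.98944091796875, 338.6494140625), (93.50104522705078, 36.31764602661133), 0.8898270130157471) [0.003  0.0398]
dishes [0.6831 0.1145 0.031 ] medz 0.0308 tiltdeg 1.1 tray 
tape [ 0.6885 -0.1158  0.019 ] medz 0.0183 tiltdeg 1.5 tray 
dropper [ 0.67986886 -0.00483613  0.05038029] 0.08223088699730176
```

View pics/a21_top.png

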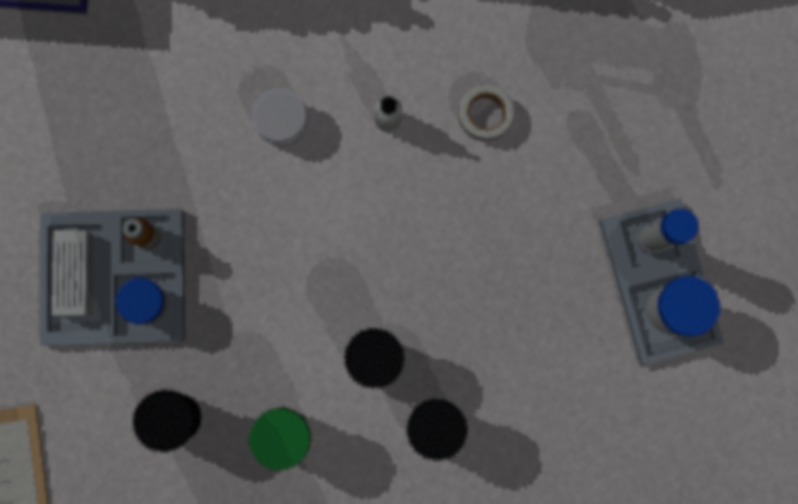

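View pics/s21.png

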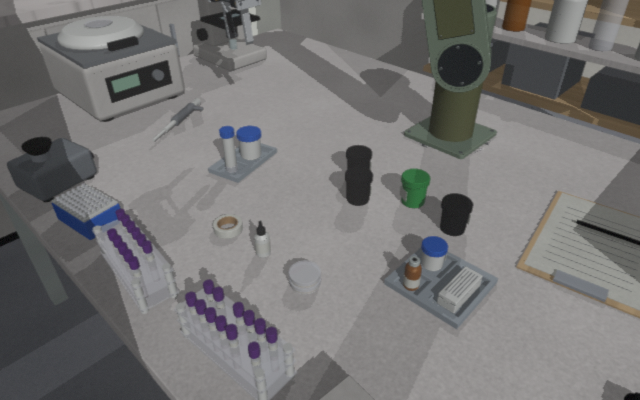

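All five are in their pockets and the bystanders have not moved. The vial's "6°" reading is a fit on a few cap pixels. Its cap height (68.5 mm against 69 mm) and its 7 mm or more of clearance to every wall show that it stands upright. Handing in.

```bash
python3 -c "
from bench import *
print(hand_in())"
```

```text
the job is handed in; nothing more can be done
None
```

Both kits are made up and the job was handed in at about 54 s of the 112 s allowed; the hand-in gives no verdict. I lowered each thing until its weight was felt on the pocket floor, then released it. I left the look-alikes (black and green jars) alone.

Last top-camera check, in tray coordinates (all judged limits are ±15 mm from the pocket centre):

| Thing | Position (mm) | Pocket centre (mm) | Measured top (mm) | Expected top (mm) |
|---|---|---|---|---|
| Jar | (−33, −1) | (−37, 0) | 74.7 | 75 |
| Tube | (47, 0) | (49, 0) | 118.5 | 119 |
| Pot | (−31, −40) | (−32, −36) | 54.5 | 55 |
| Vial | (43, −37) | (40, −36) | 68.5 | 69 |
| Mailer | (3, 40) | (0, 40) | 30.5 | 31 |

The dishes, tape roll and dropper bottle read within 1 mm of their starts.

**Checks that disagreed:**
- **Vial lean:** the plane fit gave 6.0°, close to the 7° limit, but it uses only a few cap pixels. I put it down to noise, because the cap height is right and the vial is clear of the pocket walls. I did not confirm it any other way.
- **Tool tilt:** the tool drifted up to about 7.6° off vertical during fast moves. I corrected the grasp points for it.

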